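# Set the bench grinder's tool rest with the gap gauge

## Task

The tool rest of the grinder's white wheel has been slackened and stands too far from the wheel. Take the orange 3 mm gap gauge out of the wooden block, put its blade down into the gap between rest and wheel, centred on the wheel's width and square to it, until its foot sits on the rest, and let go of it; then slide the rest up to the wheel until the blade is nipped between the two, without forcing it. Leave the gauge standing upright there for me to tighten the clamp, and do not knock the eye shield, the blue gauge or the other things on the bench.

Things in the scene. Friction and masses are not known exactly. Their poses are not given: they have to be found in the camera images.
- rest_gauge: loose 50 g gap gauge, orange grip, upright in a slot of the block. Origin: underside of its flat steel foot, mid blade; z up. Blade 3 thick (x), 20 wide (y), from z -25 to 0. Foot 5 thick, 30 wide, x from -20.5 to +1.5 (flush with the blade's back). Grip above the foot: x -19 to -5, y -13 to 13, z 5 to 65. Foot rests on block or rest. In use its +x (blade) side faces the wheel.
- gauge_grip (a point): middle of the orange gauge's grip, 12 in front of (-x) and 35 above the gauge's origin; axes as the gauge's
- tongue_gauge: second gauge of the same shape, blue grip, blade 6 thick, upright in the other slot of the block; leave it there. Origin and axes as the orange gauge's
- gauge_block: fixed wooden block 70 (x) by 130 (y) by 70 high with two upright slots 7.5 (x) by 24 (y), 32 deep, at x 0, y -35 and +35. Each holds one gauge with its axes along the block's, either gauge in either slot. Origin: centre of its underside; its -x side looks roughly towards the robot
- grinder: fixed bench grinder, off, front (tool rests) at -x; about 330 long (y), 150 deep, 200 high (eye shields to 310). Two wheels 125 in diameter, 20 wide, axle 125 high along y; the white one at y -125, a green-grey one at y +125 whose rest is already set. Origin: centre of the underside. Grey guards 40 wide leave the front 28 of each wheel bare
- wheel_face (a point): foremost point of the white wheel, 125 above the bench, mid-width; axes as the grinder's (+x into the wheel). The face curves away above and below with radius 62.5
- rest_edge (a point): middle of the tool rest's top edge next to the white wheel; moves with the rest; axes as the grinder's. The rest is a flat steel plate, top 129 above the bench, 8 thick, 70 wide (y), reaching 50 from this edge towards -x. A clamp leg and black knob hang at its -y side (y -35 to -51, to 55 below its top, 18 in front of this edge)
- tool_rest (a joint): how far the rest is slid towards the white wheel, in m; gap between rest_edge and wheel_face = 0.010 minus this, 6.5 to 10 mm at the start. Slides level along the grinder's x with about 5 N of friction and stays where left; about 0.007 with the 3 mm blade nipped
- eye_shield: clear plastic shield, 105 wide (y), 3 thick, 80 edge to edge, fixed over the white wheel. Axes as the grinder's; origin: middle of its lower front edge, 250 above the bench, 2 behind wheel_face; it rises from there at 45 degrees towards +x to 307. A gripper cannot come straight down to the gap: it must lean some 25 to 45 degrees, its body towards the grinder's -x
- graver: loose graver on the bench: dark wooden handle, steel bar, 120 long along its x, 24 thick; leave it alone. Origin: on the bench near mid-length
- dip_pot: loose empty blue ceramic pot, 68 across, 65 high; leave it alone. Origin: centre of its underside
- ring_box: loose open wooden box of rings, 70 (x) by 90 (y) by 45, its lid standing up to 93 at +x; leave it alone. Origin: centre of its underside
There are look-alikes about, which are no part of the job. There is more than one size of the rest_gauge; the one meant has the size given above. Leave any pink look-alike of the tongue_gauge alone.

How it is judged:
On the way, in this order (a step that is already met when the one before it is completed fails the run):
1. the orange gauge's blade is down in the gap in front of the white wheel, its foot on the rest, and it has been let go while the rest is still back (gap over 4.8 mm) (z of rest_gauge in the frame of rest_edge between -0.003 and 0.003 m and y of rest_gauge in the frame of rest_edge between -0.009 and 0.009 m and x of rest_gauge in the frame of wheel_face below 0.001 m and x of rest_gauge in the frame of rest_edge above -0.001 m and angle between rest_gauge's own z axis and vertical below 0.25 rad and contact force between rest_gauge and the fingers below 0.1 N and value of joint tool_rest below 0.0052 m), for 0.2 s.
2. the rest has been slid up and nips the blade (gap under 4.3 mm) (value of joint tool_rest above 0.0057 m), for 0.2 s.
At the end, for the whole second after the job is handed in: the gap is under 4.3 mm with the orange gauge's 3 mm blade in it: foot within 3 mm of the rest's top, gauge within 9 mm of the middle of the wheel's width, upright and square to the wheel within 7 degrees, at rest and let go (value of joint tool_rest above 0.0057 m and z of rest_gauge in the frame of rest_edge between -0.003 and 0.003 m and y of rest_gauge in the frame of rest_edge between -0.009 and 0.009 m and x of rest_gauge in the frame of wheel_face below 0.001 m and x of rest_gauge in the frame of rest_edge above -0.001 m and angle between rest_gauge's own z axis and vertical below 0.12 rad and angle between the x axis of rest_gauge and the x axis of grinder, either way round below 0.12 rad and linear speed of rest_gauge below 0.01 m/s); the robot touches nothing.
It fails at once if the eye shield is knocked (over 5 N) (contact force between eye_shield and anything else above 5 N).
It fails at once if the gauge is forced against the grinder (over 60 N) (contact force between rest_gauge and grinder above 60 N).
It fails at once if the blue gauge is moved more than 15 mm (distance of tongue_gauge from where it was at the start of the episode above 0.015 m).
It fails at once if the graver, the pot or the ring box is moved more than 20 mm (distance of any of graver, dip_pot, ring_box from where it was at the start of the episode above 0.02 m).
It also fails if it takes over 53 s, if anything falls off the work surface, if the arm or the gripper's body presses on something with over 40 N, if the wrist force passes 120 N, or if a joint passes its speed limit or range.

## Robot

A 6-joint arm with a two-finger parallel gripper is mounted at the origin on the work surface. World frame = base frame: x ahead of the robot, y to its left, z up, the work surface at z = 0. Lengths are in m, angles in rad, forces in N, time in s.
With the tool pointing down it reaches from about 0.35 to 0.975 m from the base axis. Payload 4.9 kg.
Tool frame: the origin (TCP) lies at the very end of the fingers, on their centre line; the grasp point (between the pads) lies 19 mm behind it (manip.tcp_to_grasp is the distance from the TCP to the grasp point, in m); z points along the fingers, y is the direction in which the jaws open and shut (so a half turn about z gives the same grasp; the last joint's range is limited). The gripper opens to 85 mm and grips with 20 to 120 N. Pads are 22 mm wide; open, the fingers measure 114 mm over their backs; the gripper's body (76 mm by 85 mm) begins 54 mm behind the grasp point. The pads swing forward as they close: fully open they stand 13 mm farther back than shut.
Start: joints at [1.044, 0.053, 1.613, -0, 1.476, -0.119], TCP at [0.248, 0.574, 0.231] pointing down, gripper open.
Joint ranges: [-3.01, 3.01], [-1.01, 2.22], [0.06, 2.58], [-1.02, 4.17], [0.09, 2.62], [-3.14, 3.14]. Speed limits (rad/s): [2.57, 2.57, 3.14, 3.14, 3.14, 3.14].

## Interface

Orientations are given as a unit quaternion [w, x, y, z].
In Python, from plant import sensors, cams, job, finder, manip gives the robot as it stands.
- The arm moves only by the shell command python3 -m pendant 'ROWS'. ROWS is JSON, a list of rows, each an object of numbers: "wx", "wy", "wz": the turn, a rotation vector about the tool's x, y, z in degrees; "dx", "dy", "dz": the shift along the tool's x, y, z in m; "hand": the gripper's target within -1 to 1 (fully open at 1, half-way at 0, shut at -1). A call has 1 to 20 rows; each row is the pose to reach, as a shift and turn from the pose commanded when the call began, along the tool's axes at that moment; what a row does not reach only later rows make up. A row lasts 1/12 s, in which the tool goes at most 41.7 mm and 7.16 degrees, less where a joint would pass 70% of its speed; a pose out of reach is approached as far as the arm can. A call with a gripper value outside its range is refused whole. The fingers move at their own pace and stop on an object; the grip force is fixed at half the most. Time passes only in rows, so rows that repeat a pose let the fingers close. It gives the time, the measured TCP pose, the force and the opening at its end, in the units of the state.
- sensors.state(): the state, without advancing time (a new reading comes with each control period).
- cams.grab_frame(name): name is "side" or "top"; returns (picture, depth): 480x640x3 uint8, red, green, blue; 480x640 float32, m along the optical axis (not along the pixel's ray), 0 where there is no reading.
- cams.calibration(name): a dict with "fov_y" (degrees; the focal length in pixels is half the picture's height over the tangent of half this angle, whatever the lens; pixels are square), "cx", "cy" (the principal point, pixels), "k1" (the pictures are not rectified: a ray, as slopes to the right and down, at radius r is drawn at 1 + k1 r^2 times it, then the intrinsics apply), "pose" (4x4, takes a point from camera to world coordinates). Camera axes: x right, y down, z forward; pixel columns grow to the right and rows downward; lengths in m; the calibration is good to about 2 mm. A picture is of the moment at which its call begins. calibration takes no time and is no camera call.
- job.job_done(): hands the job in, once; it reports no verdict.
Trained networks look in the newest picture that a camera, given by its name, has taken for a name from the list of things; names that differ only in an ending like _2 or _b are one class to them, and where a whole thing is asked for, a point or a joint stands for the part that bears it (a point fixed in the world has none). Each returns a list of dicts, best first, with "score" (0 to 1); they miss things now and then, are a little off and sometimes report something else, mostly with a low value. They report only what shows in the picture. A call takes as long as a camera call. They do not tell look-alikes from the thing itself.
- finder.look_for(camera, thing): "position" ([x, y, z] in m, in world coordinates, good to about 4 mm: the middle of the surface that is visible of it).
The state is a dict: "time": time; "joint_pos": joint angles; "joint_vel": joint speeds; "joint_efforts": joint torques, N m; "tool_pos": TCP position; "tool_rot": TCP orientation; "contact_force": force on the tool from outside, world axes, zero at the start; "ft_torque": the same for the moment, N m; "gripper_width": opening from 0.0 (shut) to 1.0 (fully open).
Only numpy, scipy, OpenCV 4.12 (cv2) and the standard library are available. Lean on these libraries where they do the work, as an engineer would, in place of code of your own. Each camera call takes 0.05 s, during which the arm holds its last target. There are 200 camera calls.

## Working session

There is one attempt and no reset: what is moved stays moved. The work goes in short steps, Python scripts to look and compute and a shell command to move; the robot and the scene stay as the last step left them, time stands still between calls to the robot, and variables do not carry over. Pictures are saved under pics/ and viewed, about 8 in all and at most 12, crops included, and the job is handed in when it is done.

```bash
ls; mkdir -p pics; cat > h.py <<'E'
import numpy as np, cv2
from plant import sensors, cams, job, finder, manip
def cal(n):
    c=cams.calibration(n); f=240/np.tan(np.radians(c["fov_y"])/2); return c,f,np.array(c["pose"])
def rays(n,uv):
    c,f,P=cal(n); d=(np.atleast_2d(uv).astype(float)-[c["cx"],c["cy"]])/f; s=d.copy()
    for _ in range(20): s=d/(1+c["k1"]*(s**2).sum(1,keepdims=True))
    return np.c_[s,np.ones(len(s))]
def world(n,uv,z):
    P=cal(n)[2]; return (rays(n,uv)*np.reshape(z,(-1,1)))@P[:3,:3].T+P[:3,3]
def onplane(n,uv,h):
    P=cal(n)[2]; d=rays(n,uv)@P[:3,:3].T; return P[:3,3]+d*((h-P[2,3])/d[:,2:])
def proj(n,p):
    c,f,P=cal(n); q=(np.atleast_2d(p)-P[:3,3])@P[:3,:3]; s=q[:,:2]/q[:,2:]
    return s*(1+c["k1"]*(s**2).sum(1,keepdims=True))*f+[c["cx"],c["cy"]]
def cloud(n,dep):
    v,u=np.mgrid[:480,:640]; W=world(n,np.c_[u.ravel(),v.ravel()],dep.ravel()).reshape(480,640,3); W[dep==0]=np.nan; return W
E
python3 - <<'E'
from h import *
for n in("side","top"):
    p,d=cams.grab_frame(n); cv2.imwrite(f"pics/{n}0.png",p[:,:,::-1]); np.savez(f"{n}0.npz",p=p,d=d)
    c=cams.calibration(n); print(n,c["fov_y"],c["cx"],c["cy"],c["k1"]); print(np.round(c["pose"],3))
    for t in("rest_gauge","tongue_gauge","gauge_block","rest_edge","grinder","eye_shield","graver","dip_pot","ring_box"):
        print(t,[(np.round(r["position"],3).tolist(),round(r["score"],2)) for r in finder.look_for(n,t)])
print(sensors.state(), manip.tcp_to_grasp)
E
```

```text
pics
side 55.29177452303563 324.05784619562775 234.40989910732011 -0.0042142706677634235
[[ 0.997 -0.053  0.049  0.5  ]
 [-0.069 -0.488  0.87  -0.883]
 [-0.023 -0.871 -0.49   0.581]
 [ 0.     0.     0.     1.   ]]
rest_gauge [([0.454, -0.266, 0.104], 0.89)]
tongue_gauge [([0.414, -0.324, 0.104], 0.84), ([0.296, -0.401, 0.019], 0.81)]
gauge_block [([0.442, -0.33, 0.062], 0.87), ([0.549, 0.085, 0.152], 0.24)]
rest_edge [([0.451, -0.269, 0.101], 0.74), ([0.596, -0.025, 0.125], 0.71)]
grinder [([0.548, 0.088, 0.15], 0.82)]
eye_shield [([0.628, 0.04, 0.276], 0.81)]
graver [([0.471, -0.468, 0.017], 0.81)]
dip_pot []
ring_box [([0.747, -0.211, 0.042], 0.97)]
top 47.9305488771738 318.77683424328393 239.54368445856142 -0.14047815047336568
[[-1.000e-03 -9.830e-01  1.840e-01  3.770e-01]
 [-1.000e+00  4.000e-03  1.500e-02 -1.510e-01]
 [-1.600e-02 -1.840e-01 -9.830e-01  1.139e+00]
 [ 0.000e+00  0.000e+00  0.000e+00  1.000e+00]]
rest_gauge [([0.443, -0.148, 0.011], 0.56), ([0.449, -0.256, 0.132], 0.51), ([0.587, -0.307, 0.026], 0.39)]
tongue_gauge [([0.294, -0.394, 0.018], 0.72), ([0.417, -0.31, 0
[... 360 characters left out ...]
': array([ 1.04400044e+00,  5.26693480e-02,  1.61287944e+00,  1.50125371e-05,
        1.47600444e+00, -1.18996846e-01]), 'joint_vel': array([ 6.63042805e-05,  1.02793424e-03, -5.09499155e-04,  2.50246027e-03,
        1.63264373e-03,  6.91047926e-05]), 'joint_efforts': array([ 1.15477556e-03, -3.93704510e+01, -3.70471358e+01, -9.42423526e-06,
        8.38362485e-04,  1.22641302e-05]), 'tool_pos': array([0.24785728, 0.57374094, 0.23133489]), 'tool_rot': array([-8.31360311e-07,  2.02490297e-01,  9.79284269e-01,  2.10648634e-05]), 'contact_force': array([ 0.10001969,  0.46300631, -0.30342523]), 'ft_torque': array([-0.02912241,  0.02710488,  0.03664263]), 'gripper_width': 0.99958472015976} 0.0187
```

View pics/side0.png

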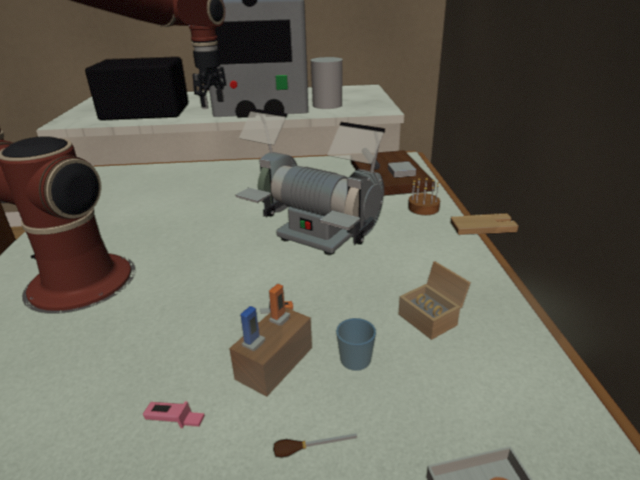

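View pics/top0.png

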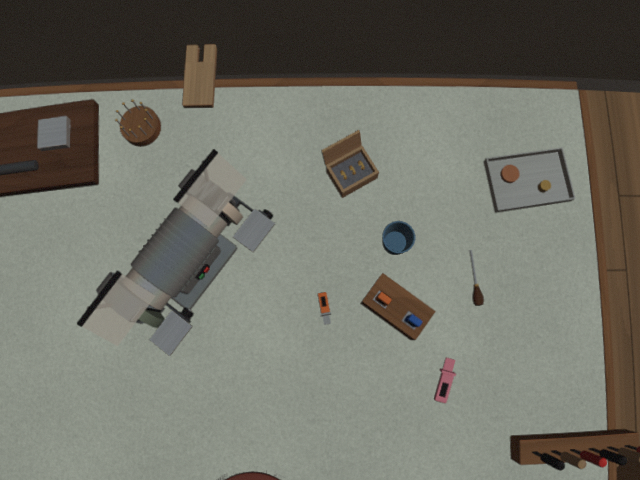

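Side view: orange gauge in the block at (277,302), blue at (250,326), pink at (170,412). Top view: a small orange gauge lies on the bench at (324,305), the one in the block is at (383,298), pink is at (446,382), and the white-wheel rest is at (254,230). The candidates for rest_gauge are the orange in the block (383,298) and the bench orange (324,305). The description points to the one standing in the block, so I'll measure it and check it in a crop.

```bash
python3 - <<'E'
from h import *
A=np.load("top0.npz");p=A["p"];W=cloud("top",A["d"])
B=np.load("side0.npz");ps=B["p"];Ws=cloud("side",B["d"])
c=np.hstack([cv2.resize(p[265:345,350:440],(450,400),interpolation=cv2.INTER_CUBIC),cv2.resize(ps[270:400,225:318],(286,400),interpolation=cv2.INTER_CUBIC)]); cv2.imwrite("pics/c1.png",c[:,:,::-1])
c=np.hstack([cv2.resize(p[165:265,190:280],(360,400),interpolation=cv2.INTER_CUBIC),cv2.resize(ps[150:250,300:400],(400,400),interpolation=cv2.INTER_CUBIC)]); cv2.imwrite("pics/c2.png",c[:,:,::-1])
def rect(n,W,lo,hi,zl,zh,box):
    m=np.zeros((480,640),bool);u0,v0,u1,v1=box;m[v0:v1,u0:u1]=1
    m&=(W[...,2]>zl)&(W[...,2]<zh)
    k,l,s,_=cv2.connectedComponentsWithStats(m.astype(np.uint8));i=1+s[1:,4].argmax();m=l==i
    P=W[m];r=cv2.minAreaRect(P[:,:2].astype(np.float32)*1000);print(n,m.sum(),r,"z",np.median(P[:,2]));return m
rect("block top",W,0,0,.06,.078,(350,265,440,345))
rect("block side",Ws,0,0,.06,.078,(225,290,318,400))
rect("rest top",W,0,0,.12,.137,(225,200,285,260))
rect("rest2 top",W,0,0,.12,.137,(140,300,200,360))
rect("rest side",Ws,0,0,.12,.137,(310,205,365,240))
rect("base",W,0,0,.02,.08,(160,220,240,320))
hsv=cv2.cvtColor(p,cv2.COLOR_RGB2HSV);hs=cv2.cvtColor(ps,cv2.COLOR_RGB2HSV)
for nm,h,w,b in(("top",hsv,W,(350,265,440,345)),("side",hs,Ws,(225,270,318,400)),("toplook",hsv,W,(310,285,340,330))):
  for col,a,z in(("or",3,18),("bl",100,130)):
    m=np.zeros((480,640),bool);m[b[1]:b[3],b[0]:b[2]]=1
    m&=(h[...,0]>=a)&(h[...,0]<=z)&(h[...,1]>150)&(h[...,2]>70)
    if nm!="toplook":m&=w[...,2]>.08
    P=w[m]
    if len(P)>5:print(nm,col,len(P),np.nanmin(P,0).round(3),np.nanmax(P,0).round(3),np.nanmedian(P,0).round(3))
E
```

```text
block top 2034 ((443.2769775390625, -291.30828857421875), (129.59664916992188, 70.9310302734375), 53.72653579711914) z 0.06964867742533976
block side 2269 ((442.0980224609375, -295.05853271484375), (132.7004852294922, 72.18741607666016), 53.43622970581055) z 0.06921512393152385
rest top 954 ((587.115478515625, -10.567405700683594), (51.18175506591797, 74.73294067382812), 54.41130065917969) z 0.12915412470217424
rest2 top 1095 ((399.99591064453125, 156.38473510742188), (83.03606414794922, 74.77459716796875), 53.75767135620117) z 0.12929189213830017
rest side 698 ((574.7354736328125, 9.222061157226562), (96.7220687866211, 117.22090911865234), 65.59046936035156) z 0.1278024894726407
base 1425 ((516.7947998046875, 106.60708618164062), (47.30497741699219, 169.88900756835938), 53.30393600463867) z 0.030672827128354285
top or 95 [ 0.443 -0.27   0.127] [ 0.465 -0.245  0.141] [ 0.454 -0.256  0.134]
top bl 80 [ 0.403 -0.325  0.128] [ 0.422 -0.302  0.141] [ 0.413 -0.313  0.134]
side or 237 [ 0.442 -0.274  0.081] [ 0.465 -0.253  0.136] [ 0.45  -0.27   0.121]
side bl 61 [ 0.403 -0.328  0.132] [ 0.421 -0.308  0.136] [ 0.411 -0.32   0.134]
toplook or 111 [ 0.435 -0.152  0.006] [ 0.475 -0.134  0.019] [ 0.451 -0.144  0.013]
```

View pics/c1.png

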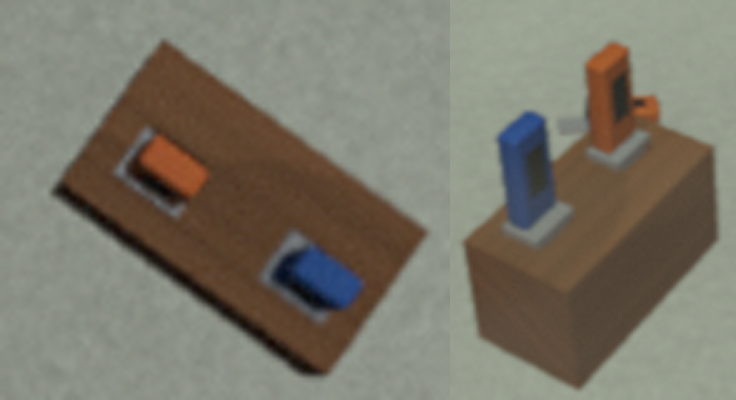

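View pics/c2.png

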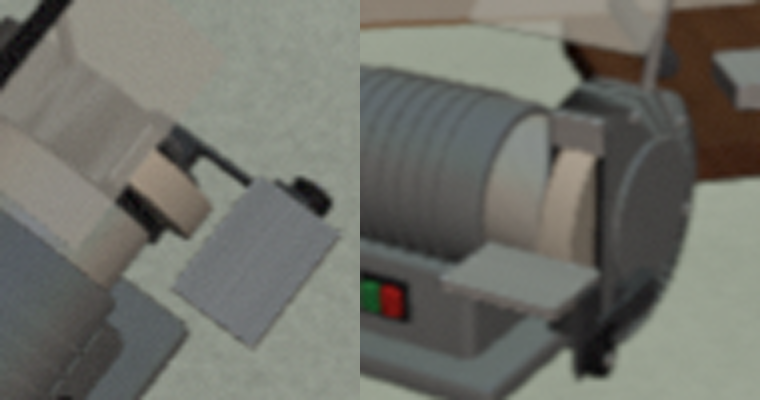

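The orange gauge in the block is the full size: its grip is 26 wide and its top is at 0.135. It stands in the block's +y slot, and the loose one on the bench is shorter. The white wheel's rest and wheel show at about (254,230) in the top view. Next I'll work out the poses.

```bash
cat >> h.py <<'E'
from scipy.spatial.transform import Rotation as Ro
def toolR(yaw,lean,flip=False):  # tool z leans to heading yaw; tool y = +-(left of yaw)
    y,a=np.radians([yaw,lean]); z=np.array([np.cos(y)*np.sin(a),np.sin(y)*np.sin(a),-np.cos(a)])
    yy=np.array([-np.sin(y),np.cos(y),0])*(-1 if flip else 1); return np.c_[np.cross(yy,z),yy,z]
def cur():
    s=sensors.state(); q=s["tool_rot"]; return s,np.array(s["tool_pos"]),Ro.from_quat(np.r_[q[1:],q[0]]).as_matrix()
def rel(R1,p1,R0=None,p0=None):
    if R0 is None: _,p0,R0=cur()
    return np.round(R0.T@(np.asarray(p1)-p0),4).tolist(), np.degrees(Ro.from_matrix(R0.T@R1).as_rotvec()).round(2).tolist()
def wrist(R,p,L=.25):  # rough j4,j5,j6 for forearm near horizontal
    az=np.arctan2(*(p-L*R[:,2])[[1,0]]); out=[]
    M=(Ro.from_euler("z",az)*Ro.from_euler("y",1.75)).inv().as_matrix()@R@Ro.from_euler("z",-90,degrees=True).as_matrix()
    return np.degrees(az).round(),Ro.from_matrix(M).as_euler("ZYZ",degrees=True).round()
E
python3 - <<'E'
from h import *
y=-36.4; g=np.array([.454,-.2565,.105])
E_=np.array([.602,.010,.164])
for f in(0,1):
    R=toolR(y,35,f); R2=toolR(53.6,35,f)
    print(f,wrist(R,g),wrist(R2,E_))
    tcp=g+.0187*R[:,2]; pre=tcp-.12*R[:,2]
    print("A",rel(R,[.33,.22,.45])); print("B",rel(R,pre)); print(pre,tcp)
E
```

```text
0 (np.float64(-27.0), array([ -8.,  45., -77.])) (np.float64(-12.0), array([  34.,   67., -165.]))
A ([-0.2157, -0.2921, -0.2187], [3.98, -34.85, 12.63])
B ([-0.4619, -0.6673, 0.0433], [3.98, -34.85, 12.63])
[ 0.40723302 -0.22202041  0.1879801 ] [ 0.46263319 -0.26286494  0.08968186]
1 (np.float64(-27.0), array([ -8.,  45., 103.])) (np.float64(-12.0), array([34., 67., 15.]))
A ([-0.2157, -0.2921, -0.2187], [50.36, 5.76, -159.72])
B ([-0.4619, -0.6673, 0.0433], [50.36, 5.76, -159.72])
[ 0.40723302 -0.22202041  0.1879801 ] [ 0.46263319 -0.26286494  0.08968186]
```

```bash
python3 -m pendant '[{"dx":-0.05,"dy":-0.08,"dz":-0.2,"hand":0},{"dx":-0.05,"dy":-0.08,"dz":-0.2,"hand":0},{"dx":-0.05,"dy":-0.08,"dz":-0.2,"hand":0},{"dx":-0.05,"dy":-0.08,"dz":-0.2,"hand":0},{"dx":-0.216,"dy":-0.292,"dz":-0.219,"wx":50.36,"wy":5.76,"wz":-159.72,"hand":0},{"dx":-0.216,"dy":-0.292,"dz":-0.219,"wx":50.36,"wy":5.76,"wz":-159.72,"hand":0},{"dx":-0.216,"dy":-0.292,"dz":-0.219,"wx":50.36,"wy":5.76,"wz":-159.72,"hand":0},{"dx":-0.216,"dy":-0.292,"dz":-0.219,"wx":50.36,"wy":5.76,"wz":-159.72,"hand":0},{"dx":-0.216,"dy":-0.292,"dz":-0.219,"wx":50.36,"wy":5.76,"wz":-159.72,"hand":0},{"dx":-0.216,"dy":-0.292,"dz":-0.219,"wx":50.36,"wy":5.76,"wz":-159.72,"hand":0},{"dx":-0.216,"dy":-0.292,"dz":-0.219,"wx":50.36,"wy":5.76,"wz":-159.72,"hand":0},{"dx":-0.216,"dy":-0.292,"dz":-0.219,"wx":50.36,"wy":5.76,"wz":-159.72,"hand":0},{"dx":-0.462,"dy":-0.667,"dz":-0.15,"wx":50.36,"wy":5.76,"wz":-159.72,"hand":0},{"dx":-0.462,"dy":-0.667,"dz":-0.15,"wx":50.36,"wy":5.76,"wz":-159.72,"hand":0},{"dx":-0.462,"dy":-0.667,"dz":-0.15,"wx":50.36,"wy":5.76,"wz":-159.72,"hand":0},{"dx":-0.462,"dy":-0.667,"dz":-0.15,"wx":50.36,"wy":5.76,"wz":-159.72,"hand":0},{"dx":-0.462,"dy":-0.667,"dz":-0.15,"wx":50.36,"wy":5.76,"wz":-159.72,"hand":0},{"dx":-0.462,"dy":-0.667,"dz":-0.15,"wx":50.36,"wy":5.76,"wz":-159.72,"hand":0},{"dx":-0.462,"dy":-0.667,"dz":-0.15,"wx":50.36,"wy":5.76,"wz":-159.72,"hand":0},{"dx":-0.462,"dy":-0.667,"dz":-0.15,"wx":50.36,"wy":5.76,"wz":-159.72,"hand":0}]'
python3 - <<'E'
from h import *
R=toolR(-36.4,35,1); tcp=np.array([.454,-.2565,.105])+.0187*R[:,2]
print(rel(R,tcp-.12*R[:,2])); print(cur()[0]["joint_pos"])
E
```

```text
([-0.4619, -0.6673, 0.0433], [50.36, 5.76, -159.72])
[ 1.04400044e+00  5.26693480e-02  1.61287944e+00  1.50125371e-05
  1.47600444e+00 -1.18996846e-01]invalid input
```

```bash
python3 -m pendant '[{"wx":0,"wy":0,"wz":0,"dx":-0.05,"dy":-0.08,"dz":-0.2,"hand":0},{"wx":0,"wy":0,"wz":0,"dx":-0.05,"dy":-0.08,"dz":-0.2,"hand":0},{"wx":0,"wy":0,"wz":0,"dx":-0.05,"dy":-0.08,"dz":-0.2,"hand":0},{"wx":0,"wy":0,"wz":0,"dx":-0.05,"dy":-0.08,"dz":-0.2,"hand":0},{"wx":50.4,"wy":5.8,"wz":-159.7,"dx":-0.216,"dy":-0.292,"dz":-0.219,"hand":0},{"wx":50.4,"wy":5.8,"wz":-159.7,"dx":-0.216,"dy":-0.292,"dz":-0.219,"hand":0},{"wx":50.4,"wy":5.8,"wz":-159.7,"dx":-0.216,"dy":-0.292,"dz":-0.219,"hand":0},{"wx":50.4,"wy":5.8,"wz":-159.7,"dx":-0.216,"dy":-0.292,"dz":-0.219,"hand":0},{"wx":50.4,"wy":5.8,"wz":-159.7,"dx":-0.216,"dy":-0.292,"dz":-0.219,"hand":0},{"wx":50.4,"wy":5.8,"wz":-159.7,"dx":-0.216,"dy":-0.292,"dz":-0.219,"hand":0},{"wx":50.4,"wy":5.8,"wz":-159.7,"dx":-0.216,"dy":-0.292,"dz":-0.219,"hand":0},{"wx":50.4,"wy":5.8,"wz":-159.7,"dx":-0.216,"dy":-0.292,"dz":-0.219,"hand":0}]'
python3 - <<'E'
from h import *
R=toolR(-36.4,35,1); tcp=np.array([.454,-.2565,.105])+.0187*R[:,2]
print(rel(R,tcp-.12*R[:,2])); print(cur()[0]["joint_pos"],cur()[1])
E
```

```text
time: 2.0
tool_pos: [0.3309, 0.2172, 0.4521]
tool_rot: [-0.043, -0.255, 0.957, -0.134]
contact_force: [1.6, 0.4, 0.5]
gripper_width: 0.502
([0.1036, -0.3423, 0.375], [33.51, 3.84, -106.92])
[ 0.55561162 -0.41157353  1.67761442 -0.25851882  2.02521602 -1.63284936] [0.33094744 0.21723739 0.45209396]
```

```bash
python3 - <<'E'
from h import *
Rm=toolR(-90,0,0); pm=np.array([.42,-.05,.42]); R=toolR(-36.4,35,1); tcp=np.array([.454,-.2565,.105])+.0187*R[:,2]
print(Rm[:,1],rel(Rm,pm)); print(rel(R,tcp-.12*R[:,2],Rm,pm))
E
```

```text
[1.000000e+00 6.123234e-17 0.000000e+00] ([0.0454, -0.2598, 0.1041], [-17.36, 8.99, 118.92])
([-0.172, -0.0128, 0.232], [-38.37, 19.38, 121.69])
```

```bash
r='x'; python3 -m pendant '[{"wx":-17.4,"wy":9,"wz":118.9,"dx":0.045,"dy":-0.26,"dz":0.104,"hand":0},{"wx":-17.4,"wy":9,"wz":118.9,"dx":0.045,"dy":-0.26,"dz":0.104,"hand":0},{"wx":-17.4,"wy":9,"wz":118.9,"dx":0.045,"dy":-0.26,"dz":0.104,"hand":0},{"wx":-17.4,"wy":9,"wz":118.9,"dx":0.045,"dy":-0.26,"dz":0.104,"hand":0},{"wx":-17.4,"wy":9,"wz":118.9,"dx":0.045,"dy":-0.26,"dz":0.104,"hand":0},{"wx":-17.4,"wy":9,"wz":118.9,"dx":0.045,"dy":-0.26,"dz":0.104,"hand":0},{"wx":-17.4,"wy":9,"wz":118.9,"dx":0.045,"dy":-0.26,"dz":0.104,"hand":0},{"wx":-17.4,"wy":9,"wz":118.9,"dx":0.045,"dy":-0.26,"dz":0.104,"hand":0},{"wx":-17.4,"wy":9,"wz":118.9,"dx":0.045,"dy":-0.26,"dz":0.104,"hand":0},{"wx":-17.4,"wy":9,"wz":118.9,"dx":0.045,"dy":-0.26,"dz":0.104,"hand":0},{"wx":-17.4,"wy":9,"wz":118.9,"dx":0.045,"dy":-0.26,"dz":0.104,"hand":0},{"wx":-17.4,"wy":9,"wz":118.9,"dx":0.045,"dy":-0.26,"dz":0.104,"hand":0},{"wx":-17.4,"wy":9,"wz":118.9,"dx":0.045,"dy":-0.26,"dz":0.104,"hand":0},{"wx":-17.4,"wy":9,"wz":118.9,"dx":0.045,"dy":-0.26,"dz":0.104,"hand":0},{"wx":-17.4,"wy":9,"wz":118.9,"dx":0.045,"dy":-0.26,"dz":0.104,"hand":0},{"wx":-17.4,"wy":9,"wz":118.9,"dx":0.045,"dy":-0.26,"dz":0.104,"hand":0},{"wx":-17.4,"wy":9,"wz":118.9,"dx":0.045,"dy":-0.26,"dz":0.104,"hand":0},{"wx":-17.4,"wy":9,"wz":118.9,"dx":0.045,"dy":-0.26,"dz":0.104,"hand":0}]'
python3 - <<'E'
from h import *
R=toolR(-36.4,35,1); tcp=np.array([.454,-.2565,.105])+.0187*R[:,2]
print(rel(R,tcp-.12*R[:,2])); print(cur()[0]["joint_pos"],cur()[1])
E
```

```text
time: 3.5
tool_pos: [0.4189, -0.0476, 0.4182]
tool_rot: [-0.001, 0.709, 0.706, 0.0]
contact_force: [0.0, 0.6, -0.2]
gripper_width: 0.502
([-0.1748, -0.0109, 0.23], [-38.4, 19.42, 121.43])
[-2.90925242e-01 -4.79681533e-01  1.76253275e+00  1.38571760e-03
  1.85951369e+00 -2.86368636e-01] [ 0.41892158 -0.0475915   0.41821862]
```

```bash
python3 -m pendant '[{"wx":-38.4,"wy":19.4,"wz":121.5,"dx":-0.175,"dy":-0.011,"dz":0.15,"hand":0},{"wx":-38.4,"wy":19.4,"wz":121.5,"dx":-0.175,"dy":-0.011,"dz":0.15,"hand":0},{"wx":-38.4,"wy":19.4,"wz":121.5,"dx":-0.175,"dy":-0.011,"dz":0.15,"hand":0},{"wx":-38.4,"wy":19.4,"wz":121.5,"dx":-0.175,"dy":-0.011,"dz":0.15,"hand":0},{"wx":-38.4,"wy":19.4,"wz":121.5,"dx":-0.175,"dy":-0.011,"dz":0.15,"hand":0},{"wx":-38.4,"wy":19.4,"wz":121.5,"dx":-0.175,"dy":-0.011,"dz":0.15,"hand":0},{"wx":-38.4,"wy":19.4,"wz":121.5,"dx":-0.175,"dy":-0.011,"dz":0.15,"hand":0},{"wx":-38.4,"wy":19.4,"wz":121.5,"dx":-0.175,"dy":-0.011,"dz":0.15,"hand":0},{"wx":-38.4,"wy":19.4,"wz":121.5,"dx":-0.175,"dy":-0.011,"dz":0.15,"hand":0},{"wx":-38.4,"wy":19.4,"wz":121.5,"dx":-0.175,"dy":-0.011,"dz":0.15,"hand":0},{"wx":-38.4,"wy":19.4,"wz":121.5,"dx":-0.175,"dy":-0.011,"dz":0.15,"hand":0},{"wx":-38.4,"wy":19.4,"wz":121.5,"dx":-0.175,"dy":-0.011,"dz":0.15,"hand":0},{"wx":-38.4,"wy":19.4,"wz":121.5,"dx":-0.175,"dy":-0.011,"dz":0.15,"hand":0},{"wx":-38.4,"wy":19.4,"wz":121.5,"dx":-0.175,"dy":-0.011,"dz":0.23,"hand":0},{"wx":-38.4,"wy":19.4,"wz":121.5,"dx":-0.175,"dy":-0.011,"dz":0.23,"hand":0},{"wx":-38.4,"wy":19.4,"wz":121.5,"dx":-0.175,"dy":-0.011,"dz":0.23,"hand":0},{"wx":-38.4,"wy":19.4,"wz":121.5,"dx":-0.175,"dy":-0.011,"dz":0.23,"hand":0},{"wx":-38.4,"wy":19.4,"wz":121.5,"dx":-0.175,"dy":-0.011,"dz":0.23,"hand":0},{"wx":-38.4,"wy":19.4,"wz":121.5,"dx":-0.175,"dy":-0.011,"dz":0.23,"hand":0},{"wx":-38.4,"wy":19.4,"wz":121.5,"dx":-0.175,"dy":-0.011,"dz":0.23,"hand":0}]'
python3 - <<'E'
from h import *
R=toolR(-36.4,35,1); tcp=np.array([.454,-.2565,.105])+.0187*R[:,2]
print(rel(R,tcp)); print(cur()[0]["joint_pos"],cur()[1])
# refine grip: side-cam view of the grip for x/y agreement, and block from colour corners
p,d=cams.grab_frame("top"); W=cloud("top",d); h=cv2.cvtColor(p,cv2.COLOR_RGB2HSV)
m=(h[...,0]>=3)&(h[...,0]<=18)&(h[...,1]>150)&(h[...,2]>70)&(abs(W[...,2]-.134)<.005)&(abs(W[...,1]+.257)<.02)
if m.sum()>10: print(m.sum(),cv2.minAreaRect((W[m][:,:2]*1000).astype(np.float32)))
ps,d=cams.grab_frame("side"); cv2.imwrite("pics/s1.png",cv2.resize(ps[200:400,180:420],(720,600))[:,:,::-1])
E
```

```text
time: 5.17
tool_pos: [0.4078, -0.2213, 0.1876]
tool_rot: [0.094, 0.907, -0.294, 0.285]
contact_force: [0.2, -0.4, -0.2]
gripper_width: 0.5
([0.0004, 0.0011, 0.1197], [-0.1, 0.1, 0.45])
[-0.6716661  -0.81244288  2.41397041  0.02808864  0.93146655  1.51631067] [ 0.40776158 -0.22132103  0.18762463]
96 ((454.19464111328125, -256.95849609375), (24.959245681762695, 13.167316436767578), 52.15940475463867)
```

View pics/s1.png

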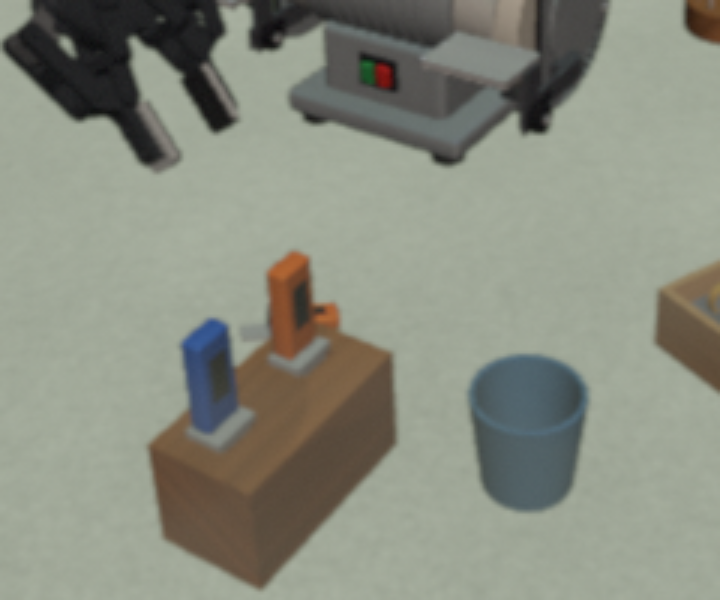

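The gripper is lined up beside the orange gauge at about (290,300) in the crop, clear of the blue one at (210,375). I'll advance and close.

```bash
python3 -m pendant '[{"wx":0,"wy":0,"wz":0.4,"dx":0,"dy":0.001,"dz":0.03,"hand":0},{"wx":0,"wy":0,"wz":0.4,"dx":0,"dy":0.001,"dz":0.06,"hand":0},{"wx":0,"wy":0,"wz":0.4,"dx":0,"dy":0.001,"dz":0.09,"hand":0},{"wx":0,"wy":0,"wz":0.4,"dx":0,"dy":0.001,"dz":0.11,"hand":0},{"wx":0,"wy":0,"wz":0.4,"dx":0,"dy":0.001,"dz":0.12,"hand":0},{"wx":0,"wy":0,"wz":0.4,"dx":0,"dy":0.001,"dz":0.12,"hand":0},{"wx":0,"wy":0,"wz":0.4,"dx":0,"dy":0.001,"dz":0.12,"hand":0},{"wx":0,"wy":0,"wz":0.4,"dx":0,"dy":0.001,"dz":0.12,"hand":-1},{"wx":0,"wy":0,"wz":0.4,"dx":0,"dy":0.001,"dz":0.12,"hand":-1},{"wx":0,"wy":0,"wz":0.4,"dx":0,"dy":0.001,"dz":0.12,"hand":-1},{"wx":0,"wy":0,"wz":0.4,"dx":0,"dy":0.001,"dz":0.12,"hand":-1},{"wx":0,"wy":0,"wz":0.4,"dx":0,"dy":0.001,"dz":0.12,"hand":-1},{"wx":0,"wy":0,"wz":0.4,"dx":0,"dy":0.001,"dz":0.12,"hand":-1}]'
python3 - <<'E'
from h import *
s,p,R=cur(); up=p+[0,0,.18]; print(p,R.round(3),rel(R,up))
R2=toolR(53.8,35,1); print(rel(R2,[.50,-.12,.30],R,p))
E
```

```text
time: 6.35
tool_pos: [0.4629, -0.2641, 0.0909]
tool_rot: [0.093, 0.905, -0.3, 0.287]
contact_force: [-2.3, 0.4, 6.1]
gripper_width: 0.292
[ 0.46289668 -0.26406119  0.09085712] [[ 0.655 -0.597  0.463]
 [-0.49  -0.802 -0.341]
 [ 0.575 -0.003 -0.818]] ([0.1035, -0.0006, -0.1473], [0.0, 0.0, 0.0])
([0.074, -0.1384, -0.2031], [51.82, -0.21, -74.13])
```

```bash
python3 -m pendant '[{"wx":0,"wy":0,"wz":0,"dx":0.017,"dy":0,"dz":-0.025,"hand":-1},{"wx":0,"wy":0,"wz":0,"dx":0.034,"dy":0,"dz":-0.049,"hand":-1},{"wx":0,"wy":0,"wz":0,"dx":0.057,"dy":0,"dz":-0.082,"hand":-1},{"wx":51.8,"wy":-0.2,"wz":-74.1,"dx":0.074,"dy":-0.138,"dz":-0.203,"hand":-1},{"wx":51.8,"wy":-0.2,"wz":-74.1,"dx":0.074,"dy":-0.138,"dz":-0.203,"hand":-1},{"wx":51.8,"wy":-0.2,"wz":-74.1,"dx":0.074,"dy":-0.138,"dz":-0.203,"hand":-1},{"wx":51.8,"wy":-0.2,"wz":-74.1,"dx":0.074,"dy":-0.138,"dz":-0.203,"hand":-1},{"wx":51.8,"wy":-0.2,"wz":-74.1,"dx":0.074,"dy":-0.138,"dz":-0.203,"hand":-1},{"wx":51.8,"wy":-0.2,"wz":-74.1,"dx":0.074,"dy":-0.138,"dz":-0.203,"hand":-1},{"wx":51.8,"wy":-0.2,"wz":-74.1,"dx":0.074,"dy":-0.138,"dz":-0.203,"hand":-1},{"wx":51.8,"wy":-0.2,"wz":-74.1,"dx":0.074,"dy":-0.138,"dz":-0.203,"hand":-1},{"wx":51.8,"wy":-0.2,"wz":-74.1,"dx":0.074,"dy":-0.138,"dz":-0.203,"hand":-1},{"wx":51.8,"wy":-0.2,"wz":-74.1,"dx":0.074,"dy":-0.138,"dz":-0.203,"hand":-1},{"wx":51.8,"wy":-0.2,"wz":-74.1,"dx":0.074,"dy":-0.138,"dz":-0.203,"hand":-1},{"wx":51.8,"wy":-0.2,"wz":-74.1,"dx":0.074,"dy":-0.138,"dz":-0.203,"hand":-1},{"wx":51.8,"wy":-0.2,"wz":-74.1,"dx":0.074,"dy":-0.138,"dz":-0.203,"hand":-1},{"wx":51.8,"wy":-0.2,"wz":-74.1,"dx":0.074,"dy":-0.138,"dz":-0.203,"hand":-1},{"wx":51.8,"wy":-0.2,"wz":-74.1,"dx":0.074,"dy":-0.138,"dz":-0.203,"hand":-1}]'
python3 - <<'E'
from h import *
s,p,R=cur(); print(s["joint_pos"].round(2),R.round(3))
pt,dt=cams.grab_frame("top"); ps,ds=cams.grab_frame("side"); np.savez("g1.npz",pt=pt,dt=dt,ps=ps,ds=ds)
a=proj("top",p)[0].astype(int); b=proj("side",p)[0].astype(int); print(a,b)
cr=lambda i,c,r:cv2.resize(i[max(0,c[1]-r):c[1]+r,max(0,c[0]-r):c[0]+r],(400,400),interpolation=cv2.INTER_CUBIC)
cv2.imwrite("pics/g1.png",np.hstack([cr(pt,a,70),cr(ps,b,70)])[:,:,::-1])
E
```

```text
time: 7.85
tool_pos: [0.4997, -0.1203, 0.2979]
tool_rot: [-0.138, 0.851, 0.43, 0.268]
contact_force: [0.6, -1.0, -0.9]
gripper_width: 0.293
[-0.71 -0.32  1.93  0.61  1.59 -0.08] [[ 0.487  0.805  0.338]
 [ 0.658 -0.593  0.464]
 [ 0.574 -0.004 -0.819]]
[307 261] [297 162]
```

View pics/g1.png

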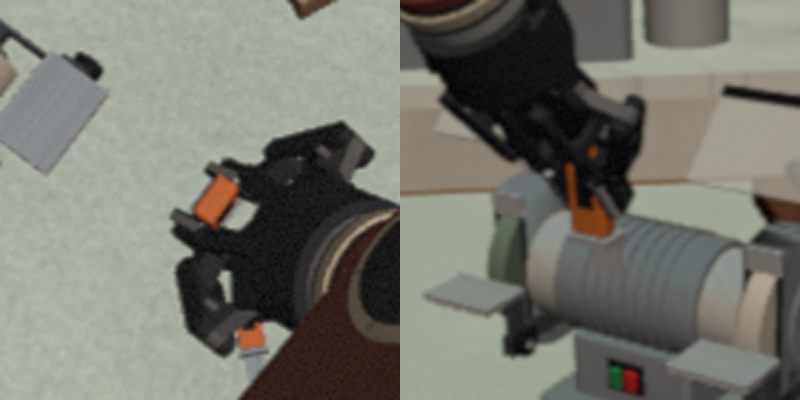

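Gauge held upright in the hand (crop: left (215,198), right (590,200)), foot and blade visible below. Next I'll measure where it sits in the hand, then the rest edge and the wheel face.

```bash
python3 - <<'E'
from h import *
from scipy.optimize import least_squares
s,p,R=cur(); G=np.load("g1.npz"); Wt=cloud("top",G["dt"]); Ws=cloud("side",G["ds"])
h=cv2.cvtColor(G["pt"],cv2.COLOR_RGB2HSV)
m=(h[...,0]>=3)&(h[...,0]<=18)&(h[...,1]>150)&(h[...,2]>60)&(np.linalg.norm(Wt-p,axis=2)<.07)
Q=Wt[m]; r=cv2.minAreaRect((Q[:,:2]*1000).astype(np.float32)); print("grip top cam",len(Q),r,np.median(Q,0),"tcp",p)
A=np.load("top0.npz");W0=cloud("top",A["d"]);B=np.load("side0.npz");S0=cloud("side",B["d"])
def yawfit(Q): 
    return cv2.minAreaRect((Q[:,:2]*1000).astype(np.float32))
for y in(53.8,):
    c,sn=np.cos(np.radians(y)),np.sin(np.radians(y)); M=np.array([[c,sn,0],[-sn,c,0],[0,0,1]])
    C=np.array([.587,-.0106,0])
    for nm,W,img in(("top",W0,A["p"]),("side",S0,B["p"])):
        L=(W-C)@M.T
        pl=(abs(L[...,0])<.05)&(abs(L[...,1])<.05)&(abs(L[...,2]-.129)<.004)
        Q=L[pl]; 
        for k in(-.02,-.01,0,.01,.02):
            t=Q[abs(Q[:,1]-k)<.005]; print(nm,k,len(t),np.percentile(t[:,0],[0,3,97,100]).round(4))
        t=Q[abs(Q[:,0])<.015]; print(" yrange",np.percentile(t[:,1],[0,3,97,100]).round(4),"z",np.median(Q[:,2]).round(4))
        hs=cv2.cvtColor(img,cv2.COLOR_RGB2HSV)
        w=(L[...,0]>.025)&(L[...,0]<.075)&(abs(L[...,1])<.02)&(L[...,2]>.11)&(L[...,2]<.19)&(hs[...,0]<28)&(hs[...,1]>25)
        Q=L[w]; print(nm,"wheel n",len(Q))
        if len(Q)>20:
            print(np.percentile(Q,[2,50,98],axis=0).round(4).tolist())
            f=lambda v:np.hypot(Q[:,0]-v[0],Q[:,2]-.125)-.0625
            o=least_squares(f,[.1],loss="soft_l1",f_scale=.001); print(" face x",o.x[0]-.0625,"rms",np.median(abs(f(o.x))))
E
```

```text
grip top cam 164 ((494.42291259765625, -127.87882232666016), (12.682658195495605, 26.079030990600586), 54.16139221191406) [ 0.49363369 -0.1282217   0.34124006] tcp [ 0.49941355 -0.11986311  0.29829812]
top -0.02 124 [-0.0249 -0.0235  0.0241  0.0258]
top -0.01 134 [-0.0246 -0.0235  0.0251  0.035 ]
top 0 135 [-0.0246 -0.0229  0.0347  0.0361]
top 0.01 134 [-0.0244 -0.0231  0.0343  0.0378]
top 0.02 125 [-0.0245 -0.0236  0.0222  0.0238]
 yrange [-0.0364 -0.0321  0.0345  0.0372] z 0.1292
top wheel n 254
[[0.0346, -0.0094, 0.1191], [0.0463, 0.0024, 0.1561], [0.0632, 0.0137, 0.1751]]
 face x 0.034980385685323065 rms 0.0009397695631689837
side -0.02 52 [-0.0293 -0.029   0.0173  0.0195]
side -0.01 70 [-0.0304 -0.0294  0.0466  0.05  ]
side 0 74 [-0.0289 -0.0278  0.0343  0.0351]
side 0.01 57 [-0.0297 -0.0284  0.0328  0.033 ]
side 0.02 60 [-0.029  -0.028   0.0483  0.0492]
 yrange [-0.0388 -0.0345  0.033   0.0348] z 0.1282
side wheel n 395
[[0.0314, -0.0117, 0.1169], [0.046, -0.0046, 0.15], [0.0615, 0.0161, 0.1835]]
 face x 0.0342722486659925 rms 0.0024008574532341925
```

```bash
cat >> h.py <<'E'
YAW=53.8; _c,_s=np.cos(np.radians(YAW)),np.sin(np.radians(YAW)); M=np.array([[_c,_s,0],[-_s,_c,0],[0,0,1]]); C=np.array([.587,-.0106,0])
def loc(p): return (np.asarray(p)-C)@M.T
def wor(l): return np.asarray(l)@M+C
RT=toolR(53.8,35,1)
def grip(Wt,pt,p):
    h=cv2.cvtColor(pt,cv2.COLOR_RGB2HSV); m=(h[...,0]>=3)&(h[...,0]<=18)&(h[...,1]>150)&(h[...,2]>60)&(np.linalg.norm(Wt-p,axis=2)<.07)
    Q=Wt[m]; Q=Q[Q[:,2]>np.median(Q[:,2])-.006]; r=cv2.minAreaRect((loc(Q)[:,:2]*1000).astype(np.float32)); return len(Q),r,np.median(Q[:,2])
E
python3 - <<'E'
from h import *
print(wor([.0293-.0017,.0008,.187]),rel(RT,wor([.0293-.0017,.0008,.187])))
E
```

```text
[0.60265515 0.01214459 0.187     ] ([0.0733, 0.0053, 0.1873], [-0.07, -0.03, -0.2])
```

```bash
python3 -m pendant '[{"wx":0,"wy":0,"wz":-0.2,"dx":0.012,"dy":0.001,"dz":0.03,"hand":-1},{"wx":0,"wy":0,"wz":-0.2,"dx":0.025,"dy":0.002,"dz":0.062,"hand":-1},{"wx":0,"wy":0,"wz":-0.2,"dx":0.037,"dy":0.003,"dz":0.094,"hand":-1},{"wx":0,"wy":0,"wz":-0.2,"dx":0.05,"dy":0.004,"dz":0.126,"hand":-1},{"wx":0,"wy":0,"wz":-0.2,"dx":0.062,"dy":0.005,"dz":0.158,"hand":-1},{"wx":0,"wy":0,"wz":-0.2,"dx":0.07,"dy":0.0053,"dz":0.178,"hand":-1},{"wx":0,"wy":0,"wz":-0.2,"dx":0.0733,"dy":0.0053,"dz":0.1873,"hand":-1},{"wx":0,"wy":0,"wz":-0.2,"dx":0.0733,"dy":0.0053,"dz":0.1873,"hand":-1},{"wx":0,"wy":0,"wz":-0.2,"dx":0.0733,"dy":0.0053,"dz":0.1873,"hand":-1},{"wx":0,"wy":0,"wz":-0.2,"dx":0.0733,"dy":0.0053,"dz":0.1873,"hand":-1}]'
python3 - <<'E'
from h import *
s,p,R=cur(); print(loc(p),s["joint_pos"].round(2),np.degrees(np.arctan2(R[1,2],R[0,2])))
pt,dt=cams.grab_frame("top"); ps,ds=cams.grab_frame("side"); np.savez("g2.npz",pt=pt,dt=dt,ps=ps,ds=ds)
print(grip(cloud("top",dt),pt,p))
c1=cv2.resize(pt[170:260,190:280],(400,400),interpolation=cv2.INTER_CUBIC); c2=cv2.resize(ps[140:240,300:400],(400,400),interpolation=cv2.INTER_CUBIC)
cv2.imwrite("pics/g2.png",np.hstack([c1,c2])[:,:,::-1])
E
```

```text
time: 8.78
tool_pos: [0.603, 0.011, 0.1887]
tool_rot: [-0.136, 0.85, 0.432, 0.269]
contact_force: [-0.9, -0.4, 0.2]
gripper_width: 0.292
[ 2.68778550e-02 -1.40587926e-04  1.88674340e-01] [-0.37 -0.12  1.94  0.63  1.22  0.06] 53.72886756164953
(111, ((14.839611053466797, -0.6010322570800781), (18.684101104736328, 25.215904235839844), 3.613931179046631), np.float64(0.23289708281132082))
```

View pics/g2.png

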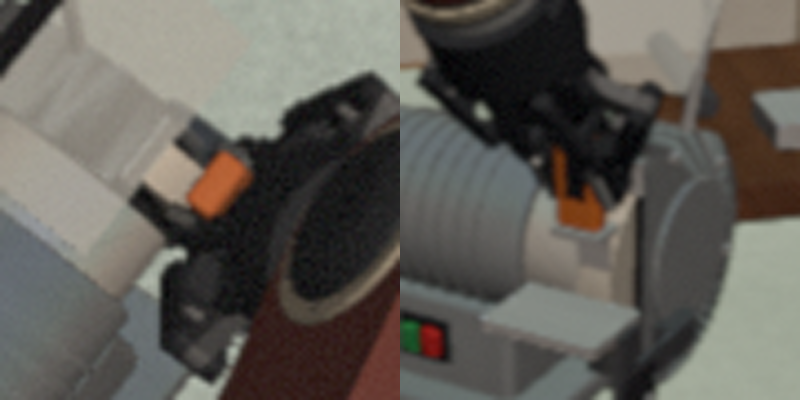

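```bash
cat >> h.py <<'E'
def fitgrip(n,img,p,y0=YAW,zt=.0441,off=-.0112):
    """least-squares position (grinder frame) of grip's orange top face by matching soft colour edge: fits x,y shift of projected top+sides"""
    from scipy.optimize import minimize
    f=img.astype(float); o=np.clip((f[...,0]-1.3*f[...,1]-10)/60,0,1); l0=loc(p); best=None
    def cost(v):
        cx,cy=v/1000; m=np.zeros((480*4,640*4),np.uint8)
        P=[wor([cx+a,cy+b,l0[2]+zt]) for a in(-.007,.007) for b in(-.013,.013)]
        q=((proj(n,P)+.5)*4*16).astype(np.int32); cv2.fillConvexPoly(m,cv2.convexHull(q),255,shift=4)
        r=cv2.resize(m,(640,480),interpolation=cv2.INTER_AREA)/255.
        u,w=proj(n,wor([cx,cy,l0[2]+zt]))[0].astype(int); b=np.s_[w-20:w+20,u-20:u+20]
        return -(o[b]*r[b]).sum()/r[b].sum()+ .0, o[b].sum(), r[b].sum()
    xs=[(cost(np.array([a,b]))[0],a,b) for a in np.arange(-8,8.1,.5)+(l0[0]+off)*1000 for b in np.arange(-4,4.1,1)+l0[1]*1000]
    xs.sort(); return [np.round(x,3).tolist() for x in xs[:4]]
E
python3 - <<'E'
from h import *
G=np.load("g2.npz"); s,p,R=cur(); pt=G["pt"]
print(loc(p)*1000,fitgrip("top",pt,p))
W=cloud("top",G["dt"]); h=cv2.cvtColor(pt,cv2.COLOR_RGB2HSV); m=(h[...,0]>=3)&(h[...,0]<=18)&(h[...,1]>150)&(h[...,2]>60)&(np.linalg.norm(W-p,axis=2)<.07)
L=loc(W[m])*1000
for b in(-9,-4.5,0,4.5,9):
    t=L[abs(L[:,1]-b)<2.5]; t=t[t[:,0].argsort()]; print(b,t[:,[0,2]].round(1).tolist())
# ortho profile across the top face: brightness/redness along grinder x on plane z=top
for z,nm in((p[2]+.0441,"griptop"),):
    xs=np.arange(0,40,1.); out=[]
    for y in(-8,-4,0,4,8):
        uv=proj("top",[wor([x/1000,y/1000,z]) for x in xs]).astype(np.float32)
        out.append(cv2.remap(pt[...,:].astype(np.float32),uv[None,:,0],uv[None,:,1],cv2.INTER_LINEAR)[0])
    o=np.mean(out,0); print([(int(x),int(r),int(r-g)) for x,(r,g,b) in zip(xs,o)])
E
```

```text
[ 26.7073872   -0.41830842 188.75381121] [[-0.618, 16.507, 0.582], [-0.618, 16.507, -0.418], [-0.615, 17.507, -0.418], [-0.614, 17.007, -0.418]]
-9 [[10.4, 226.2], [10.7, 226.3], [11.1, 227.9], [11.2, 228.5], [11.3, 219.1], [11.3, 233.4], [11.6, 235.3], [12.2, 228.8], [12.3, 237.6], [12.4, 236.2], [12.5, 233.2], [13.1, 236.0], [14.5, 233.8], [15.2, 232.5], [16.6, 232.6], [16.6, 231.3], [16.6, 235.1], [17.3, 233.8], [18.8, 233.5], [19.5, 230.0], [20.2, 232.5], [20.5, 232.6], [21.0, 233.7], [21.4, 233.4], [21.9, 235.3], [22.7, 233.6], [24.8, 229.2]]
-4.5 [[10.7, 226.3], [11.0, 226.7], [11.0, 222.6], [11.0, 221.3], [11.3, 233.4], [12.1, 231.7], [12.8, 233.2], [13.1, 236.0], [13.2, 232.9], [14.4, 232.4], [15.2, 231.0], [15.2, 233.7], [15.5, 233.7], [15.7, 237.0], [17.2, 235.4], [17.4, 232.0], [17.8, 234.6], [18.6, 235.3], [19.8, 232.3], [20.5, 232.6], [21.6, 230.0], [21.9, 233.8], [22.0, 232.4], [23.4, 232.3]]
0 [[9.9, 232.9], [10.1, 227.1], [10.2, 230.7], [10.8, 234.9], [11.0, 233.0], [11.0, 224.7], [12.5, 231.3], [13.0, 230.6], [13.8, 232.0], [13.8, 232.9], [14.5, 234.4], [15.2, 231.0]
[... 808 characters left out ...]
7, 232.8], [18.1, 235.4], [18.4, 233.0], [20.6, 231.5], [20.9, 229.3], [21.0, 232.6], [21.3, 232.7], [23.0, 230.7], [23.5, 230.0]]
[(0, 22, -2), (1, 22, 0), (2, 23, 0), (3, 24, 0), (4, 23, 1), (5, 25, 3), (6, 34, 10), (7, 53, 20), (8, 75, 32), (9, 97, 44), (10, 119, 56), (11, 143, 67), (12, 162, 76), (13, 175, 82), (14, 181, 83), (15, 183, 84), (16, 182, 84), (17, 182, 84), (18, 181, 84), (19, 181, 84), (20, 180, 84), (21, 177, 83), (22, 167, 78), (23, 152, 66), (24, 133, 45), (25, 121, 26), (26, 118, 13), (27, 119, 9), (28, 122, 8), (29, 126, 8), (30, 127, 9), (31, 128, 9), (32, 129, 9), (33, 130, 10), (34, 130, 10), (35, 133, 10), (36, 132, 10), (37, 134, 10), (38, 135, 10), (39, 136, 10)]
```

Hover picture: the grip's top is at crop (220,185), squarely in front of the cream wheel at (165,170). In grinder coordinates the rest edge is at 25.2 mm, the wheel face at about 34.7 and the gauge at about 28–29. I'll shift 1.2 mm forward and descend.

```bash
python3 -m pendant '[{"wx":0,"wy":0,"wz":0,"dx":0.001,"dy":-0.0005,"dz":0.0007,"hand":-1},{"wx":0,"wy":0,"wz":0,"dx":-0.002,"dy":-0.0005,"dz":0.0048,"hand":-1},{"wx":0,"wy":0,"wz":0,"dx":-0.0048,"dy":-0.0005,"dz":0.0089,"hand":-1},{"wx":0,"wy":0,"wz":0,"dx":-0.0077,"dy":-0.0005,"dz":0.013,"hand":-1},{"wx":0,"wy":0,"wz":0,"dx":-0.0105,"dy":-0.0005,"dz":0.0171,"hand":-1}]'; python3 -m pendant '[{"wx":0,"wy":0,"wz":0,"dx":-0.0015,"dy":0,"dz":0.002,"hand":-1},{"wx":0,"wy":0,"wz":0,"dx":-0.003,"dy":0,"dz":0.0041,"hand":-1},{"wx":0,"wy":0,"wz":0,"dx":-0.0045,"dy":0,"dz":0.0062,"hand":-1},{"wx":0,"wy":0,"wz":0,"dx":-0.0057,"dy":0,"dz":0.0082,"hand":-1},{"wx":0,"wy":0,"wz":0,"dx":-0.0057,"dy":0,"dz":0.0082,"hand":-1}]'
python3 -c "
from h import *
s,p,R=cur();print(loc(p)*1000,s['contact_force'])"
```

```text
time: 9.3
tool_pos: [0.603, 0.0123, 0.1667]
tool_rot: [-0.136, 0.85, 0.432, 0.268]
contact_force: [-2.9, -3.9, 0.6]
gripper_width: 0.294
time: 9.72
tool_pos: [0.6028, 0.0127, 0.1563]
tool_rot: [-0.136, 0.85, 0.432, 0.267]
contact_force: [-1.6, -3.8, -0.5]
gripper_width: 0.29
[ 28.11882719   0.98554056 156.27500784] [-1.59038199 -3.81353509 -0.46823678]
```

```bash
python3 -m pendant '[{"wx":0,"wy":0,"wz":0,"dx":-0.0012,"dy":0,"dz":-0.0009,"hand":-1},{"wx":0,"wy":0,"wz":0,"dx":-0.0012,"dy":0,"dz":-0.0009,"hand":-1},{"wx":0,"wy":0,"wz":0,"dx":-0.0012,"dy":0,"dz":-0.0009,"hand":-1}]'
python3 -c "
from h import *
s,p,R=cur();print(loc(p)*1000,M@s['contact_force'],s['ft_torque'])"
```

```text
time: 9.97
tool_pos: [0.6021, 0.0125, 0.157]
tool_rot: [-0.137, 0.85, 0.432, 0.268]
contact_force: [-0.0, 0.1, -0.8]
gripper_width: 0.292
[ 27.53882103   1.43779845 157.01897836] [ 0.03570709  0.06722414 -0.78115247] [-0.23424211  0.17693121 -0.03981474]
```

It touched the wheel lightly at about 4 N and came free after backing off. I'll back off a little more and lower the foot.

```bash
python3 -m pendant '[{"wx":0,"wy":0,"wz":0,"dx":-0.0007,"dy":0.0004,"dz":-0.0005,"hand":-1},{"wx":0,"wy":0,"wz":0,"dx":-0.0015,"dy":0.0004,"dz":0.0007,"hand":-1},{"wx":0,"wy":0,"wz":0,"dx":-0.0024,"dy":0.0004,"dz":0.002,"hand":-1},{"wx":0,"wy":0,"wz":0,"dx":-0.003,"dy":0.0004,"dz":0.0028,"hand":-1},{"wx":0,"wy":0,"wz":0,"dx":-0.0036,"dy":0.0004,"dz":0.0036,"hand":-1},{"wx":0,"wy":0,"wz":0,"dx":-0.0036,"dy":0.0004,"dz":0.0036,"hand":-1},{"wx":0,"wy":0,"wz":0,"dx":-0.0036,"dy":0.0004,"dz":0.0036,"hand":-1}]'
python3 -c "
from h import *
s,p,R=cur();print(loc(p)*1000,M@s['contact_force'],s['ft_torque'])"
```

```text
time: 10.55
tool_pos: [0.602, 0.0111, 0.1521]
tool_rot: [-0.137, 0.85, 0.432, 0.268]
contact_force: [0.1, 0.1, -0.3]
gripper_width: 0.294
[ 26.33901047   0.74686859 152.12899655] [ 0.09921128 -0.04327815 -0.33352198] [-0.2559592   0.19696583 -0.03338894]
```

```bash
python3 -m pendant '[{"wx":0,"wy":0,"wz":0,"dx":-0.0003,"dy":0,"dz":0.0004,"hand":-1},{"wx":0,"wy":0,"wz":0,"dx":-0.0006,"dy":0,"dz":0.0008,"hand":-1},{"wx":0,"wy":0,"wz":0,"dx":-0.0009,"dy":0,"dz":0.0012,"hand":-1},{"wx":0,"wy":0,"wz":0,"dx":-0.0011,"dy":0,"dz":0.0016,"hand":-1},{"wx":0,"wy":0,"wz":0,"dx":-0.0011,"dy":0,"dz":0.0016,"hand":-1},{"wx":0,"wy":0,"wz":0,"dx":-0.0011,"dy":0,"dz":0.0016,"hand":-1}]'
python3 -c "
from h import *
s,p,R=cur();print(loc(p)*1000,M@s['contact_force'],s['ft_torque'])"
```

```text
time: 11.05
tool_pos: [0.602, 0.0111, 0.1503]
tool_rot: [-0.137, 0.85, 0.432, 0.268]
contact_force: [0.4, -0.1, -0.2]
gripper_width: 0.294
[ 26.37649942   0.70792098 150.28081137] [ 0.16332954 -0.41362489 -0.21160452] [-0.27808662  0.19116032  0.02186378]
```

```bash
python3 -m pendant '[{"wx":0,"wy":0,"wz":0,"dx":-0.0003,"dy":0,"dz":0.0004,"hand":-1},{"wx":0,"wy":0,"wz":0,"dx":-0.0006,"dy":0,"dz":0.0008,"hand":-1},{"wx":0,"wy":0,"wz":0,"dx":-0.0006,"dy":0,"dz":0.0008,"hand":-1},{"wx":0,"wy":0,"wz":0,"dx":-0.0006,"dy":0,"dz":0.0008,"hand":-1}]'
python3 -c "
from h import *
s,p,R=cur();print(loc(p)*1000,M@s['contact_force'],s['ft_torque'])"
python3 -m pendant '[{"wx":0,"wy":0,"wz":0,"dx":-0.0003,"dy":0,"dz":0.0004,"hand":-1},{"wx":0,"wy":0,"wz":0,"dx":-0.0003,"dy":0,"dz":0.0004,"hand":-1},{"wx":0,"wy":0,"wz":0,"dx":-0.0003,"dy":0,"dz":0.0004,"hand":-1}]'
python3 -c "
from h import *
s,p,R=cur();print(loc(p)*1000,M@s['contact_force'],s['ft_torque'])"
```

```text
time: 11.38
tool_pos: [0.6022, 0.0111, 0.15]
tool_rot: [-0.137, 0.85, 0.432, 0.268]
contact_force: [-4.1, -0.3, 4.7]
gripper_width: 0.299
[ 26.47057963   0.52649486 150.04601093] [-2.62666385  3.1058672   4.73025099] [0.04288009 0.45774424 0.21601048]
time: 11.63
tool_pos: [0.6023, 0.0111, 0.15]
tool_rot: [-0.137, 0.85, 0.432, 0.269]
contact_force: [-4.0, -0.1, 6.9]
gripper_width: 0.3
[ 26.54633486   0.410502   150.0265731 ] [-2.45603299  3.20678815  6.93492546] [0.21829889 0.50576895 0.26473009]
```

The foot is on the rest with a 7 N reaction. I'll release it.

```bash
python3 -m pendant '[{"wx":0,"wy":0,"wz":0,"dx":0,"dy":0,"dz":0,"hand":-0.3},{"wx":0,"wy":0,"wz":0,"dx":0,"dy":0,"dz":0,"hand":-0.2},{"wx":0,"wy":0,"wz":0,"dx":0,"dy":0,"dz":0,"hand":-0.1},{"wx":0,"wy":0,"wz":0,"dx":0,"dy":0,"dz":0,"hand":0},{"wx":0,"wy":0,"wz":0,"dx":0,"dy":0,"dz":0,"hand":0.05},{"wx":0,"wy":0,"wz":0,"dx":0,"dy":0,"dz":0,"hand":0.05},{"wx":0,"wy":0,"wz":0,"dx":0,"dy":0,"dz":0,"hand":0.05},{"wx":0,"wy":0,"wz":0,"dx":0,"dy":0,"dz":0,"hand":0.05}]'
python3 - <<'E'
from h import *
s,p,R=cur();print(loc(p)*1000,M@s['contact_force'])
pt,dt=cams.grab_frame("top"); ps,ds=cams.grab_frame("side")
c1=cv2.resize(pt[170:260,190:280],(400,400),interpolation=cv2.INTER_CUBIC); c2=cv2.resize(ps[140:240,300:400],(400,400),interpolation=cv2.INTER_CUBIC)
cv2.imwrite("pics/g3.png",np.hstack([c1,c2])[:,:,::-1])
E
```

```text
time: 12.3
tool_pos: [0.602, 0.011, 0.1487]
tool_rot: [-0.137, 0.85, 0.432, 0.268]
contact_force: [-0.5, 0.1, 0.4]
gripper_width: 0.526
[ 26.30006591   0.68502937 148.74804878] [-0.23384221  0.44169429  0.37505271]
```

View pics/g3.png

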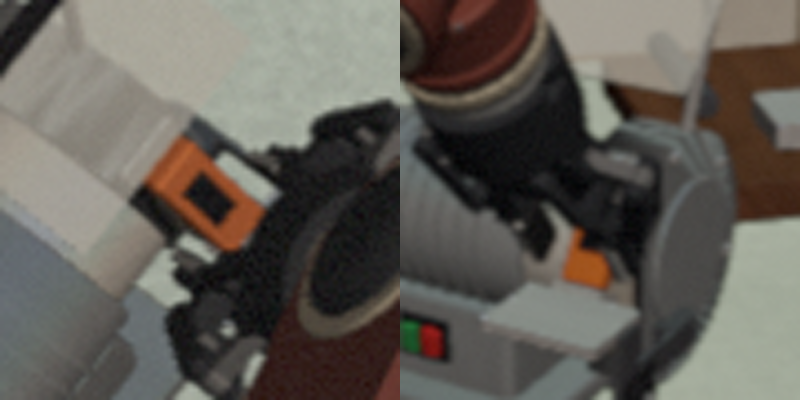

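The crop shows the gauge fallen over: its -x face with the window is visible from above at (205,195), leaning towards the wheel. I need its actual pose.

```bash
python3 - <<'E'
from h import *
s,p,R=cur()
for n in("top","side"):
    im,d=cams.grab_frame(n); np.savez(f"k_{n}.npz",p=im,d=d); W=cloud(n,d)
    h=cv2.cvtColor(im,cv2.COLOR_RGB2HSV); m=(h[...,0]>=3)&(h[...,0]<=18)&(h[...,1]>150)&(h[...,2]>60)&(np.linalg.norm(W-wor([.02,0,.16]),axis=2)<.08)
    L=loc(W[m])*1000; print(n,len(L))
    for z in range(125,215,8):
        t=L[abs(L[:,2]-z)<4]
        if len(t): print(z,len(t),"x",np.percentile(t[:,0],[5,50,95]).round(1),"y",np.percentile(t[:,1],[5,50,95]).round(1))
    g=(abs(h[...,1].astype(int))<60); L=loc(W)*1000
    q=(abs(L[...,1])<12)&(L[...,0]>-26)&(L[...,0]<30)&(L[...,2]>120)&(L[...,2]<150)&~m
    t=L[q]; print(" non-orange near rest:",[ (a,np.round(np.median(t[abs(t[:,0]-a)<3][:,2]),1),int((abs(t[:,0]-a)<3).sum())) for a in range(-22,30,6)if (abs(t[:,0]-a)<3).any()])
cv2.imwrite("pics/k.png",np.hstack([cv2.resize(np.load("k_top.npz")["p"][195:235,205:265],(450,300),interpolation=cv2.INTER_CUBIC),cv2.resize(np.load("k_side.npz")["p"][175:235,315:375],(300,300),interpolation=cv2.INTER_CUBIC)])[:,:,::-1])
E
```

```text
top 269
141 19 x [19.  20.2 21.5] y [-8.2  0.1  7.2]
149 40 x [21.  23.1 26.6] y [-10.7   1.   11.7]
157 32 x [23.5 26.4 29.8] y [-8.9  2.1 11.3]
165 24 x [28.4 32.  34.8] y [-9.5  7.5 12.3]
173 25 x [33.9 36.8 40.4] y [-10.3   7.1  12.4]
181 41 x [38.1 41.7 44.9] y [-10.3  -1.   12. ]
189 86 x [42.1 47.8 53.4] y [-10.6   0.8  10.9]
213 1 x [1.1 1.1 1.1] y [16.7 16.7 16.7]
 non-orange near rest: [(20, np.float64(138.3), 2)]
side 102
141 33 x [15.1 17.3 22.2] y [-13.5  -4.2  10.3]
149 42 x [17.  21.  22.8] y [-12.   -0.9   9.1]
157 23 x [20.1 23.3 28.5] y [-8.8  5.3  9.8]
165 4 x [ 4.7 28.1 29.7] y [-19.1   7.2   9. ]
 non-orange near rest: [(-22, np.float64(128.4), 14), (-16, np.float64(128.8), 17), (-10, np.float64(128.6), 13), (-4, np.float64(128.2), 14), (2, np.float64(127.9), 13), (8, np.float64(128.6), 20), (14, np.float64(136.1), 36), (20, np.float64(128.9), 16), (26, np.float64(126.7), 2)]
```

View pics/k.png

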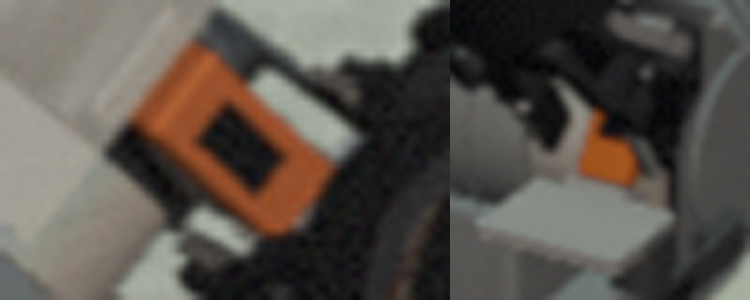

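The gauge tipped about 28° onto the wheel, still in the gap and pivoting on the rest edge. I had released it too near the wheel, which leaves its centre of mass almost over the edge. To recover, I'll regrip it at 45° lean, lift it, rotate it upright (tool at about 73°), and set it down close to the rest edge.

```bash
python3 - <<'E'
from h import *
s,p,R=cur(); print(loc(p)*1000, rel(toolR(YAW,45,1),wor([.0437,.0007,.1432])))
d=np.load("k_top.npz"); W=cloud("top",d["d"]); h=cv2.cvtColor(d["p"],cv2.COLOR_RGB2HSV); m=(h[...,0]>=3)&(h[...,0]<=18)&(h[...,1]>150)&(h[...,2]>60)
L=loc(W)*1000; m&=(L[...,2]>138)&(L[...,2]<183)&(L[...,0]>15)&(L[...,0]<50)&(abs(L[...,1])<15)
Q=L[m]; A=np.c_[Q[:,1:],np.ones(len(Q))]; k=np.linalg.lstsq(A,Q[:,0],rcond=None)[0]; r=Q[:,0]-A@k; g=abs(r)<2.5; k=np.linalg.lstsq(A[g],Q[g,0],rcond=None)[0]
print("x=",k,"tilt",np.degrees(np.arctan(k[1])),"yaw",np.degrees(np.arctan(-k[0])),"x@z137",k[1]*137+k[2])
E
```

```text
[ 26.32873175   0.68632894 148.78804691] ([0.011, 0.0, 0.0145], [-0.1, 9.97, 0.06])
x= [ 2.40909286e-02  5.61358540e-01 -6.05895388e+01] tilt 29.308047957883872 yaw -1.3800415937960686 x@z137 16.31658121639579
```

```bash
python3 -m pendant '[{"wx":0,"wy":5,"wz":0,"dx":0.0055,"dy":0,"dz":0.0073,"hand":0.05},{"wx":0,"wy":10,"wz":0,"dx":0.011,"dy":0,"dz":0.0145,"hand":0.05},{"wx":0,"wy":10,"wz":0,"dx":0.011,"dy":0,"dz":0.0145,"hand":0.05},{"wx":0,"wy":10,"wz":0,"dx":0.011,"dy":0,"dz":0.0145,"hand":0.05}]'
python3 -m pendant '[{"wx":0,"wy":0,"wz":0,"dx":0,"dy":0,"dz":0,"hand":-1},{"wx":0,"wy":0,"wz":0,"dx":0,"dy":0,"dz":0,"hand":-1},{"wx":0,"wy":0,"wz":0,"dx":0,"dy":0,"dz":0,"hand":-1},{"wx":0,"wy":0,"wz":0,"dx":0,"dy":0,"dz":0,"hand":-1},{"wx":0,"wy":0,"wz":0,"dx":0,"dy":0,"dz":0,"hand":-1}]'
python3 - <<'E'
from h import *
s,p,R=cur(); l=loc(p)*1000; t=np.radians(29.3); O=np.array([31.6,125.4]); d=np.array([l[0],l[2]])-O
print(l,M@s["contact_force"]); c,n=np.cos(t),np.sin(t)
g=np.array([d[0]*c-d[1]*n,d[0]*n+d[1]*c]); print("tcp in gauge",g)
lean=np.degrees(np.arccos(-R[2,2])); print("lean",lean)
for o in((29.5,132),(29,138)): print(o,rel(toolR(YAW,lean+29.3,1),wor(np.array([o[0]+g[0],l[1],o[1]+g[1]])/1000)))
E
```

```text
time: 12.83
tool_pos: [0.6112, 0.0248, 0.1418]
tool_rot: [-0.174, 0.824, 0.418, 0.34]
contact_force: [-0.6, 0.2, -0.3]
gripper_width: 0.523
time: 13.25
tool_pos: [0.6128, 0.0247, 0.1444]
tool_rot: [-0.173, 0.823, 0.419, 0.342]
contact_force: [-2.6, -3.5, 2.9]
gripper_width: 0.291
[4.36811055e+01 6.82203450e-03 1.44369853e+02] [-4.36255973  0.04471424  2.91789707]
tcp in gauge [ 1.25204797 22.45530653]
lean 45.03942525367528
(29.5, 132) ([-0.002, -0.0, -0.0163], [-0.05, 29.3, 0.12])
(29, 138) ([0.0019, -0.0, -0.0209], [-0.05, 29.3, 0.12])
```

```bash
python3 -m pendant '[{"wx":0,"wy":4,"wz":0,"dx":-0.0005,"dy":0,"dz":-0.0025,"hand":-1},{"wx":0,"wy":8,"wz":0,"dx":-0.001,"dy":0,"dz":-0.005,"hand":-1},{"wx":0,"wy":12,"wz":0,"dx":-0.001,"dy":0,"dz":-0.0075,"hand":-1},{"wx":0,"wy":12,"wz":0,"dx":-0.001,"dy":0,"dz":-0.0075,"hand":-1}]'
python3 -c "
from h import *
s,p,R=cur();print(loc(p)*1000,M@s['contact_force'],s['ft_torque'],s['joint_pos'].round(2),rel(toolR(YAW,74.3,1),wor([.0303,.0005,.1575])))"
```

```text
time: 13.58
tool_pos: [0.609, 0.0201, 0.1488]
tool_rot: [-0.218, 0.782, 0.396, 0.428]
contact_force: [0.5, 2.4, 5.2]
gripper_width: 0.291
[ 37.76345833   0.34084621 148.84992583] [2.25206963 1.00295626 5.16943788] [ 0.42027358 -0.17739289  0.15089712] [-0.5  -0.01  2.06  1.1   1.22 -0.35] ([0.0033, -0.0002, -0.0109], [-0.05, 16.88, -0.13])
```

```bash
python3 -m pendant '[{"wx":0,"wy":0,"wz":0,"dx":0.001,"dy":0,"dz":-0.002,"hand":-1},{"wx":0,"wy":6,"wz":0,"dx":0.002,"dy":0,"dz":-0.005,"hand":-1},{"wx":0,"wy":12,"wz":0,"dx":0.003,"dy":0,"dz":-0.008,"hand":-1},{"wx":0,"wy":16.9,"wz":0,"dx":0.0033,"dy":0,"dz":-0.0109,"hand":-1},{"wx":0,"wy":16.9,"wz":0,"dx":0.0033,"dy":0,"dz":-0.0109,"hand":-1},{"wx":0,"wy":16.9,"wz":0,"dx":0.0033,"dy":0,"dz":-0.0109,"hand":-1}]'
cat >> h.py <<'E'
def face():
    s,p,R=cur(); im,d=cams.grab_frame("top"); W=cloud("top",d); h=cv2.cvtColor(im,cv2.COLOR_RGB2HSV); m=(h[...,0]>=3)&(h[...,0]<=18)&(h[...,1]>150)&(h[...,2]>60)&(np.linalg.norm(W-p,axis=2)<.08)
    Q=loc(W[m])*1000; print("n",len(Q)); 
    for z in range(int(p[2]*1000)-20,int(p[2]*1000)+70,6):
        t=Q[abs(Q[:,2]-z)<3]
        if len(t): print(z,len(t),np.percentile(t[:,0],[5,50,95]).round(1),np.percentile(t[:,1],[5,95]).round(1))
    return im
E
python3 - <<'E'
from h import *
s,p,R=cur();print(loc(p)*1000,M@s['contact_force'],s['ft_torque'],s['joint_pos'].round(2))
pt=face(); ps,_=cams.grab_frame("side")
cv2.imwrite("pics/k2.png",np.hstack([cv2.resize(pt[185:245,195:275],(450,340),interpolation=cv2.INTER_CUBIC),cv2.resize(ps[165:235,305:375],(340,340),interpolation=cv2.INTER_CUBIC)])[:,:,::-1])
E
```

```text
time: 14.08
tool_pos: [0.6038, 0.0144, 0.1551]
tool_rot: [-0.273, 0.713, 0.362, 0.534]
contact_force: [-0.1, -1.1, -1.1]
gripper_width: 0.294
[ 30.10520943   1.20024366 155.06551734] [-0.97758457 -0.59422001 -1.07308175] [-0.47328586  0.33515064 -0.05834657] [-0.58  0.1   2.09  1.36  1.37 -0.58]
n 151
141 3 [10.7 10.8 11.3] [-4.1  6.7]
147 7 [10.  10.6 11.2] [-5.4  8.9]
153 7 [10.3 10.5 11.2] [-6.4  8.4]
159 8 [10.6 11.2 11.9] [-10.5  11.3]
165 3 [10.8 11.  11.3] [-6.2 10.4]
171 4 [10.8 11.1 11.4] [-8.6 11.9]
177 8 [10.7 11.5 12.6] [-9.5 11.9]
183 8 [10.8 11.8 14.3] [-8.8 12.1]
189 14 [10.1 11.7 17.1] [-6.3 13.1]
195 77 [11.2 16.2 22.5] [-9.6 11.5]
201 12 [14.1 18.8 21.6] [-6.2 12.1]
```

View pics/k2.png

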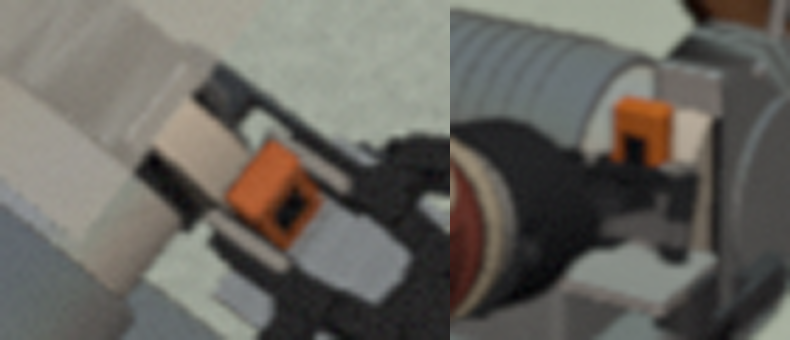

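The gauge is upright again in the crops: grip at (275,195) left and (640,130) right, tilt about 1°, origin at about (29.7, z 131). I'll back it about 1.5 mm towards the rest edge, level it and set it down.

```bash
python3 -m pendant '[{"wx":0,"wy":1.2,"wz":0,"dx":-0.0005,"dy":0,"dz":-0.0017,"hand":-1},{"wx":0,"wy":1.2,"wz":0,"dx":-0.001,"dy":0,"dz":-0.0016,"hand":-1},{"wx":0,"wy":1.2,"wz":0,"dx":-0.001,"dy":0,"dz":-0.0016,"hand":-1},{"wx":0,"wy":1.2,"wz":0,"dx":-0.001,"dy":0,"dz":-0.0016,"hand":-1}]'
python3 -c "
from h import *
s,p,R=cur();print(loc(p)*1000,M@s['contact_force'],s['ft_torque'])"
python3 -m pendant '[{"wx":0,"wy":0,"wz":0,"dx":-0.0005,"dy":0,"dz":0.0001,"hand":-1},{"wx":0,"wy":0,"wz":0,"dx":-0.001,"dy":0,"dz":0.0003,"hand":-1},{"wx":0,"wy":0,"wz":0,"dx":-0.001,"dy":0,"dz":0.0003,"hand":-1}]'
python3 -c "
from h import *
s,p,R=cur();print(loc(p)*1000,M@s['contact_force'],s['ft_torque'])"
```

```text
time: 14.52
tool_pos: [0.6034, 0.0129, 0.1563]
tool_rot: [-0.276, 0.707, 0.359, 0.543]
contact_force: [-0.0, -0.1, 0.2]
gripper_width: 0.29
[ 28.63685839   0.65638589 156.32152751] [-0.1164596  -0.05124531  0.23915928] [-0.43984631  0.30060604  0.02392339]
time: 14.77
tool_pos: [0.6033, 0.0129, 0.1549]
tool_rot: [-0.277, 0.707, 0.359, 0.543]
contact_force: [-0.5, 0.6, 0.0]
gripper_width: 0.287
[ 28.54702587   0.75050376 154.90251258] [0.20546803 0.74686952 0.04113998] [-0.41803129  0.33990088 -0.0605522 ]
```

```bash
python3 -m pendant '[{"wx":0,"wy":0,"wz":0,"dx":-0.0006,"dy":0,"dz":0.0002,"hand":-1},{"wx":0,"wy":0,"wz":0,"dx":-0.0012,"dy":0,"dz":0.0003,"hand":-1},{"wx":0,"wy":0,"wz":0,"dx":-0.0019,"dy":0,"dz":0.0005,"hand":-1},{"wx":0,"wy":0,"wz":0,"dx":-0.0019,"dy":0,"dz":0.0005,"hand":-1}]'
python3 -c "
from h import *
s,p,R=cur();print(loc(p)*1000,M@s['contact_force'],s['ft_torque'])"
python3 -m pendant '[{"wx":0,"wy":0,"wz":0,"dx":-0.0006,"dy":0,"dz":0.0002,"hand":-1},{"wx":0,"wy":0,"wz":0,"dx":-0.001,"dy":0,"dz":0.0003,"hand":-1},{"wx":0,"wy":0,"wz":0,"dx":-0.001,"dy":0,"dz":0.0003,"hand":-1}]'
python3 -c "
from h import *
s,p,R=cur();print(loc(p)*1000,M@s['contact_force'],s['ft_torque']);face()"
```

```text
time: 15.1
tool_pos: [0.6033, 0.0128, 0.1531]
tool_rot: [-0.277, 0.707, 0.359, 0.543]
contact_force: [0.3, 0.5, -0.6]
gripper_width: 0.29
[ 28.51226107   0.66093718 153.07926648] [ 0.59247153  0.07284724 -0.61487322] [-0.32350197  0.26789725  0.01275351]
time: 15.35
tool_pos: [0.6035, 0.0128, 0.153]
tool_rot: [-0.277, 0.706, 0.359, 0.544]
contact_force: [-3.3, 0.6, 5.2]
gripper_width: 0.29
[ 28.66013942   0.52572889 153.01188358] [-1.44541651  3.01685021  5.21719682] [ 0.22583018 -0.03840974  0.31191521]
n 146
133 1 [14. 14. 14.] [-13.1 -13.1]
145 12 [ 8.9  9.6 10.3] [-8.8  8. ]
151 3 [9.5 9.7 9.9] [-7.9  9. ]
157 5 [ 8.8  9.5 10.3] [-10.7   8.7]
163 5 [9.4 9.5 9.5] [-10.9  10.2]
169 4 [9.2 9.3 9.5] [-8.5  9.5]
175 5 [ 8.8  9.4 10.4] [-11.2  11.1]
181 11 [8.6 9.3 9.9] [-7.5  8.3]
187 12 [ 8.5  9.3 11.4] [-9.7 12.2]
193 74 [ 9.2 14.3 20. ] [-9.8 11.6]
199 14 [11.  14.1 19. ] [-9.5 10.2]
```

```bash
python3 -m pendant '[{"wx":0,"wy":0,"wz":0,"dx":0.0005,"dy":0,"dz":-0.0001,"hand":-0.35},{"wx":0,"wy":0,"wz":0,"dx":0.0005,"dy":0,"dz":-0.0001,"hand":-0.3},{"wx":0,"wy":0,"wz":0,"dx":0.0005,"dy":0,"dz":-0.0001,"hand":-0.2},{"wx":0,"wy":0,"wz":0,"dx":0.0005,"dy":0,"dz":-0.0001,"hand":-0.1},{"wx":0,"wy":0,"wz":0,"dx":0.0005,"dy":0,"dz":-0.0001,"hand":0},{"wx":0,"wy":0,"wz":0,"dx":0.0005,"dy":0,"dz":-0.0001,"hand":0},{"wx":0,"wy":0,"wz":0,"dx":0.0005,"dy":0,"dz":-0.0001,"hand":0},{"wx":0,"wy":0,"wz":0,"dx":0.0005,"dy":0,"dz":-0.0001,"hand":0}]'
python3 -c "
from h import *
s,p,R=cur();print(loc(p)*1000,M@s['contact_force'],s['ft_torque']);face()"
```

```text
time: 16.07
tool_pos: [0.6033, 0.0129, 0.1524]
tool_rot: [-0.277, 0.707, 0.359, 0.543]
contact_force: [0.5, 0.5, -0.4]
gripper_width: 0.499
[ 28.55486616   0.6978812  152.39427158] [ 0.72490893 -0.08416341 -0.41157178] [-0.36143204  0.29438707  0.04702597]
n 141
144 6 [9.  9.5 9.8] [-7.2  7.9]
150 7 [ 9.1  9.5 10. ] [-3.9 11.2]
156 6 [ 9.   9.7 10.3] [-9.3 11.2]
162 2 [9.1 9.3 9.6] [-6.8  9.8]
168 5 [ 8.7  9.1 10.4] [-5.6 11.6]
174 5 [ 9.1  9.7 10. ] [-8.2 12.3]
180 8 [ 9.2  9.4 10.3] [-9.   9.6]
186 13 [8.4 9.2 9.9] [-9.1 11. ]
192 65 [ 9.3 14.1 20.3] [-9.6 12. ]
198 24 [10.  14.3 19.1] [-8.5 10.5]
```

Released, upright and steady: rear face at x 9.4 over its full height, origin at 28.4. I'll withdraw straight back along the tool axis.

```bash
python3 -m pendant '[{"wx":0,"wy":0,"wz":0,"dx":0,"dy":0,"dz":-0.01,"hand":0},{"wx":0,"wy":0,"wz":0,"dx":0,"dy":0,"dz":-0.025,"hand":0},{"wx":0,"wy":0,"wz":0,"dx":0,"dy":0,"dz":-0.045,"hand":0},{"wx":0,"wy":0,"wz":0,"dx":0,"dy":0,"dz":-0.065,"hand":0},{"wx":0,"wy":0,"wz":0,"dx":0,"dy":0,"dz":-0.085,"hand":0},{"wx":0,"wy":0,"wz":0,"dx":0,"dy":0,"dz":-0.085,"hand":-1},{"wx":0,"wy":0,"wz":0,"dx":0,"dy":0,"dz":-0.085,"hand":-1},{"wx":0,"wy":0,"wz":0,"dx":0,"dy":0,"dz":-0.085,"hand":-1},{"wx":0,"wy":0,"wz":0,"dx":0,"dy":0,"dz":-0.085,"hand":-1},{"wx":0,"wy":0,"wz":0,"dx":0,"dy":0,"dz":-0.085,"hand":-1}]'
python3 - <<'E'
from h import *
s,p,R=cur();print(loc(p)*1000,s["joint_pos"].round(2),R.round(3)); 
for l in([-.045,.0005,.125],[-.034,.0005,.125]): print(rel(toolR(YAW,75.5,1),wor(l)))
pt,dt=cams.grab_frame("top"); W=loc(cloud("top",dt))*1000
h=cv2.cvtColor(pt,cv2.COLOR_RGB2HSV); m=(h[...,0]>=3)&(h[...,0]<=18)&(h[...,1]>150)&(h[...,2]>60)&(abs(W[...,0]-14)<15)&(abs(W[...,1])<20)&(W[...,2]>135)
Q=W[m]; print([(z,np.median(Q[abs(Q[:,2]-z)<5][:,0]).round(1)) for z in range(140,200,10) if (abs(Q[:,2]-z)<5).any()], Q[Q[:,2]>188].mean(0))
ps,_=cams.grab_frame("side")
cv2.imwrite("pics/k3.png",np.hstack([cv2.resize(pt[185:245,195:275],(450,340),interpolation=cv2.INTER_CUBIC),cv2.resize(ps[165:235,305:375],(340,340),interpolation=cv2.INTER_CUBIC)])[:,:,::-1])
E
```

```text
time: 16.95
tool_pos: [0.5549, -0.0528, 0.1739]
tool_rot: [-0.277, 0.707, 0.359, 0.543]
contact_force: [1.2, 0.2, -0.4]
gripper_width: -0.004
[-53.00994642   1.04142363 173.92825885] [-0.76  0.05  2.11  1.29  1.53 -0.6 ] [[ 0.152  0.809  0.568]
 [ 0.207 -0.588  0.782]
 [ 0.967 -0.001 -0.257]]
([-0.0452, 0.0006, 0.0203], [-0.19, 0.36, -0.04])
([-0.0424, 0.0007, 0.0309], [-0.19, 0.36, -0.04])
[(140, np.float64(9.7)), (150, np.float64(9.6)), (160, np.float64(9.5)), (170, np.float64(9.7)), (180, np.float64(9.4)), (190, np.float64(13.8))] [ 14.50371614   1.18336623 193.71602654]
```

View pics/k3.png

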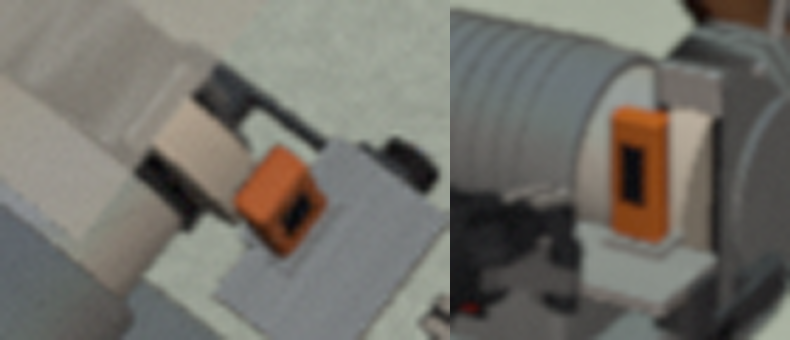

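The gauge stands upright on the rest, with the foot visible at crop right (640,240) and the wheel behind it. Now I'll bring the closed fingertips to the rest's front edge and push gently.

```bash
python3 -m pendant '[{"wx":0,"wy":0,"wz":0,"dx":-0.023,"dy":0.0006,"dz":0.008,"hand":-1},{"wx":0,"wy":0,"wz":0,"dx":-0.045,"dy":0.0006,"dz":0.02,"hand":-1},{"wx":0,"wy":0,"wz":0,"dx":-0.0424,"dy":0.0006,"dz":0.031,"hand":-1},{"wx":0,"wy":0,"wz":0,"dx":-0.0424,"dy":0.0006,"dz":0.031,"hand":-1},{"wx":0,"wy":0,"wz":0,"dx":-0.0424,"dy":0.0006,"dz":0.031,"hand":-1}]'
python3 -c "
from h import *
s,p,R=cur();print(loc(p)*1000,M@s['contact_force'],np.degrees(np.arctan2(R[1,2],R[0,2])))"
python3 -m pendant '[{"wx":0,"wy":0,"wz":0,"dx":0.0006,"dy":0,"dz":0.0022,"hand":-1},{"wx":0,"wy":0,"wz":0,"dx":0.0012,"dy":0,"dz":0.0044,"hand":-1},{"wx":0,"wy":0,"wz":0,"dx":0.0016,"dy":0,"dz":0.0058,"hand":-1},{"wx":0,"wy":0,"wz":0,"dx":0.0016,"dy":0,"dz":0.0058,"hand":-1},{"wx":0,"wy":0,"wz":0,"dx":0.0016,"dy":0,"dz":0.0058,"hand":-1}]'
python3 -c "
from h import *
s,p,R=cur();print(loc(p)*1000,M@s['contact_force'])"
```

```text
time: 17.47
tool_pos: [0.567, -0.0377, 0.1262]
tool_rot: [-0.277, 0.706, 0.36, 0.543]
contact_force: [-0.0, 0.2, 0.0]
gripper_width: -0.0
[-33.68905616   0.158074   126.15717093] [0.17803473 0.15312394 0.02367667] 54.005848930179965
time: 17.88
tool_pos: [0.5703, -0.0337, 0.1259]
tool_rot: [-0.276, 0.706, 0.359, 0.543]
contact_force: [0.2, 0.7, 0.7]
gripper_width: -0.004
[-28.51984847  -0.20311185 125.90996785] [0.66928028 0.29018564 0.71414367]
```

```bash
cat > st.py <<'E'
from h import *
s,p,R=cur();print((loc(p)*1000).round(2),(M@s['contact_force']).round(2))
E
python3 -m pendant '[{"wx":0,"wy":0,"wz":0,"dx":0.0003,"dy":0,"dz":0.001,"hand":-1},{"wx":0,"wy":0,"wz":0,"dx":0.0005,"dy":0,"dz":0.0019,"hand":-1},{"wx":0,"wy":0,"wz":0,"dx":0.0005,"dy":0,"dz":0.0019,"hand":-1}]' >/dev/null; python3 st.py
python3 -m pendant '[{"wx":0,"wy":0,"wz":0,"dx":0.0003,"dy":0,"dz":0.001,"hand":-1},{"wx":0,"wy":0,"wz":0,"dx":0.0003,"dy":0,"dz":0.001,"hand":-1},{"wx":0,"wy":0,"wz":0,"dx":0.0003,"dy":0,"dz":0.001,"hand":-1}]' >/dev/null; python3 st.py
python3 -m pendant '[{"wx":0,"wy":0,"wz":0,"dx":0.0003,"dy":0,"dz":0.001,"hand":-1},{"wx":0,"wy":0,"wz":0,"dx":0.0003,"dy":0,"dz":0.001,"hand":-1},{"wx":0,"wy":0,"wz":0,"dx":0.0003,"dy":0,"dz":0.001,"hand":-1}]' >/dev/null; python3 st.py
```

```text
[-26.81  -0.28 125.73] [-4.    0.72  1.09]
[-25.68  -0.24 125.7 ] [-5.48  1.01  1.67]
[-24.57  -0.25 125.7 ] [-4.86  0.15  2.77]
```

```bash

python3 -m pendant '[{"wx":0,"wy":0,"wz":0,"dx":0.0003,"dy":0,"dz":0.001,"hand":-1},{"wx":0,"wy":0,"wz":0,"dx":0.0003,"dy":0,"dz":0.001,"hand":-1},{"wx":0,"wy":0,"wz":0,"dx":0.0003,"dy":0,"dz":0.001,"hand":-1}]' >/dev/null; python3 st.py
python3 -m pendant '[{"wx":0,"wy":0,"wz":0,"dx":0.0003,"dy":0,"dz":0.001,"hand":-1},{"wx":0,"wy":0,"wz":0,"dx":0.0003,"dy":0,"dz":0.001,"hand":-1},{"wx":0,"wy":0,"wz":0,"dx":0.0003,"dy":0,"dz":0.001,"hand":-1}]' >/dev/null; python3 st.py; python3 - <<'E'
from h import *
pt,dt=cams.grab_frame("top"); W=loc(cloud("top",dt))*1000
h=cv2.cvtColor(pt,cv2.COLOR_RGB2HSV); m=(h[...,0]>=3)&(h[...,0]<=18)&(h[...,1]>150)&(h[...,2]>60)&(abs(W[...,0]-16)<17)&(abs(W[...,1])<20)&(W[...,2]>135)
Q=W[m]; print([(z,np.median(Q[abs(Q[:,2]-z)<5][:,0]).round(1)) for z in range(140,200,10) if (abs(Q[:,2]-z)<5).any()])
E
```

```text
[-23.45  -0.24 125.7 ] [-4.68  0.72  2.81]
[-22.38  -0.23 125.7 ] [-4.71 -0.78  2.42]
[(140, np.float64(15.2)), (150, np.float64(15.6)), (160, np.float64(14.8)), (170, np.float64(14.8)), (180, np.float64(14.7)), (190, np.float64(18.7))]
```

```bash

python3 -m pendant '[{"wx":0,"wy":0,"wz":0,"dx":0.00013,"dy":0,"dz":0.0005,"hand":-1},{"wx":0,"wy":0,"wz":0,"dx":0.00013,"dy":0,"dz":0.0005,"hand":-1},{"wx":0,"wy":0,"wz":0,"dx":0.00013,"dy":0,"dz":0.0005,"hand":-1}]' >/dev/null; python3 st.py
python3 -m pendant '[{"wx":0,"wy":0,"wz":0,"dx":0.00013,"dy":0,"dz":0.0005,"hand":-1},{"wx":0,"wy":0,"wz":0,"dx":0.00013,"dy":0,"dz":0.0005,"hand":-1},{"wx":0,"wy":0,"wz":0,"dx":0.00013,"dy":0,"dz":0.0005,"hand":-1}]' >/dev/null; python3 st.py
python3 -m pendant '[{"wx":0,"wy":0,"wz":0,"dx":0.00008,"dy":0,"dz":0.0003,"hand":-1},{"wx":0,"wy":0,"wz":0,"dx":0.00008,"dy":0,"dz":0.0003,"hand":-1},{"wx":0,"wy":0,"wz":0,"dx":0.00008,"dy":0,"dz":0.0003,"hand":-1}]' >/dev/null; python3 st.py
```

```text
[-21.89  -0.22 125.68] [-4.31  0.1   2.52]
[-21.38  -0.25 125.71] [-5.17  0.12  2.9 ]
[-21.13  -0.23 125.69] [-6.31  0.87  3.56]
```

```bash

python3 -m pendant '[{"wx":0,"wy":0,"wz":0,"dx":0.00008,"dy":0,"dz":0.0003,"hand":-1},{"wx":0,"wy":0,"wz":0,"dx":0.00008,"dy":0,"dz":0.0003,"hand":-1},{"wx":0,"wy":0,"wz":0,"dx":0.00008,"dy":0,"dz":0.0003,"hand":-1}]' >/dev/null; python3 st.py
python3 -m pendant '[{"wx":0,"wy":0,"wz":0,"dx":0.00008,"dy":0,"dz":0.0003,"hand":-1},{"wx":0,"wy":0,"wz":0,"dx":0.00008,"dy":0,"dz":0.0003,"hand":-1},{"wx":0,"wy":0,"wz":0,"dx":0.00008,"dy":0,"dz":0.0003,"hand":-1}]' >/dev/null; python3 st.py
```

```text
[-21.03  -0.29 125.7 ] [-7.99  0.46  3.12]
[-20.92  -0.28 125.67] [-10.43   0.98   3.84]
```

```bash
python3 - <<'E'
from h import *
pt,dt=cams.grab_frame("top"); W=loc(cloud("top",dt))*1000
h=cv2.cvtColor(pt,cv2.COLOR_RGB2HSV); m=(h[...,0]>=3)&(h[...,0]<=18)&(h[...,1]>150)&(h[...,2]>60)&(abs(W[...,0]-16)<17)&(abs(W[...,1])<20)&(W[...,2]>135)
Q=W[m]; print([(z,np.median(Q[abs(Q[:,2]-z)<5][:,0]).round(1)) for z in range(140,200,10) if (abs(Q[:,2]-z)<5).any()])
E
```

```text
[(140, np.float64(15.5)), (150, np.float64(15.4)), (160, np.float64(15.2)), (170, np.float64(14.4)), (180, np.float64(15.0)), (190, np.float64(19.4))]
```

```bash

python3 -m pendant '[{"wx":0,"wy":0,"wz":0,"dx":0.00008,"dy":0,"dz":0.0003,"hand":-1},{"wx":0,"wy":0,"wz":0,"dx":0.00008,"dy":0,"dz":0.0003,"hand":-1},{"wx":0,"wy":0,"wz":0,"dx":0.00008,"dy":0,"dz":0.0003,"hand":-1}]' >/dev/null; python3 st.py
python3 -m pendant '[{"wx":0,"wy":0,"wz":0,"dx":0.00008,"dy":0,"dz":0.0003,"hand":-1},{"wx":0,"wy":0,"wz":0,"dx":0.00008,"dy":0,"dz":0.0003,"hand":-1},{"wx":0,"wy":0,"wz":0,"dx":0.00008,"dy":0,"dz":0.0003,"hand":-1}]' >/dev/null; python3 st.py
```

```text
[-20.8   -0.28 125.65] [-13.25   0.95   3.84]
[-20.73  -0.33 125.67] [-16.     1.6    5.11]
```

The fingertips have stalled while the force climbs to 16 N, about 11 N of it above sliding friction, so the blade is nipped. I'll withdraw and check.

```bash
python3 -m pendant '[{"wx":0,"wy":0,"wz":0,"dx":-0.0005,"dy":0,"dz":-0.002,"hand":-1},{"wx":0,"wy":0,"wz":0,"dx":-0.003,"dy":0,"dz":-0.012,"hand":-1},{"wx":0,"wy":0,"wz":0,"dx":-0.005,"dy":0,"dz":-0.04,"hand":-1},{"wx":0,"wy":0,"wz":0,"dx":-0.005,"dy":0,"dz":-0.08,"hand":-1},{"wx":0,"wy":0,"wz":0,"dx":-0.005,"dy":0,"dz":-0.08,"hand":-1},{"wx":0,"wy":0,"wz":0,"dx":-0.005,"dy":0,"dz":-0.08,"hand":-1},{"wx":0,"wy":0,"wz":0,"dx":-0.005,"dy":0,"dz":-0.08,"hand":-1}]'
python3 - <<'E'
from h import *
import sys
s,p,R=cur();print((loc(p)*1000).round(1),(M@s['contact_force']).round(2))
pt,dt=cams.grab_frame("top"); W=loc(cloud("top",dt))*1000
h=cv2.cvtColor(pt,cv2.COLOR_RGB2HSV); m=(h[...,0]>=3)&(h[...,0]<=18)&(h[...,1]>150)&(h[...,2]>60)&(abs(W[...,0]-16)<17)&(abs(W[...,1])<20)&(W[...,2]>135)
Q=W[m]; print([(z,np.median(Q[abs(Q[:,2]-z)<5][:,0]).round(1)) for z in range(140,200,10) if (abs(Q[:,2]-z)<5).any()])
T=Q[Q[:,2]>188]; print("top",T.mean(0),np.percentile(T[:,2],90)); F=Q[Q[:,2]<185]; k=np.polyfit(F[:,1],F[:,0],1); print("yaw deg",np.degrees(np.arctan(-k[0])))
W2=W[(abs(W[...,2]-129)<4)&(abs(W[...,1])<25)&(abs(W[...,0])<40)]
for y in(-20,-10,10,20): t=W2[abs(W2[:,1]-y)<5]; print("rest front",y,np.percentile(t[:,0],[0,3]).round(1))
ps,_=cams.grab_frame("side")
cv2.imwrite("pics/k4.png",np.hstack([cv2.resize(pt[185:245,195:275],(450,340),interpolation=cv2.INTER_CUBIC),cv2.resize(ps[165:235,305:375],(340,340),interpolation=cv2.INTER_CUBIC)])[:,:,::-1])
for t in("tongue_gauge","dip_pot","ring_box","graver"): print(t,[np.round(r["position"],3).tolist() for r in finder.look_for("top",t)][:2])
E
```

```text
time: 21.57
tool_pos: [0.5287, -0.0899, 0.1407]
tool_rot: [-0.277, 0.707, 0.359, 0.543]
contact_force: [-0.6, 0.1, -0.2]
gripper_width: 0.003
[-98.4   0.2 140.7] [-0.32  0.57 -0.22]
[(140, np.float64(15.7)), (150, np.float64(15.2)), (160, np.float64(15.5)), (170, np.float64(14.4)), (180, np.float64(14.6)), (190, np.float64(19.3))]
top [ 19.69643526   1.25847871 193.41567873] 195.38082811521267
yaw deg 1.426944267163981
rest front -20 [-18.1 -16.9]
rest front -10 [-17.6 -16.8]
rest front 10 [-17.5 -17. ]
rest front 20 [-17.6 -16.2]
tongue_gauge [[0.295, -0.394, 0.021]]
dip_pot [[0.588, -0.311, 0.028]]
ring_box [[0.745, -0.201, 0.04]]
graver [[0.472, -0.467, 0.018]]
```

View pics/k4.png

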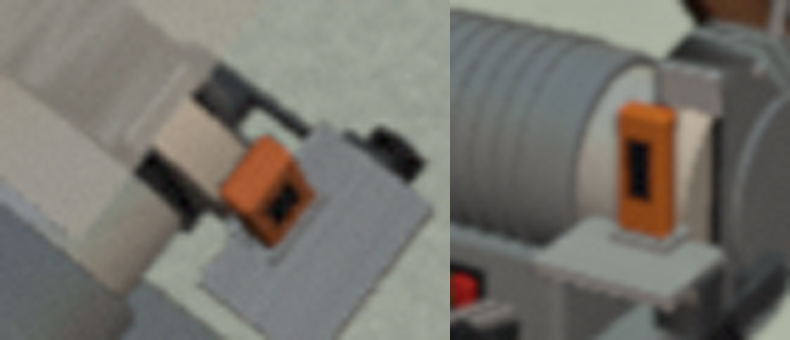

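```bash
python3 -c "
from plant import job; print(job.job_done())"
```

```text
the job is handed in; nothing more can be done
None
```

The job is handed in: the orange gauge stands upright in the gap with its blade nipped between rest and wheel, ready for you to tighten the clamp. It finished at about 22 s of the 53 s allowed, and the hand-in gives no verdict.

**What went wrong:** on the first try I let go of the gauge too near the wheel. Its blade had already brushed the wheel at about 5 N, and when released it tipped about 29° onto the wheel. I gripped it again, turned it upright and set it down about 3 mm from the rest edge (by the camera), where it stood when released.

**The slide:** I pushed the rest up with closed fingertips. It slid at about 5 N, then stalled, and I stopped at 16 N.

**Last checks:**
- **Gauge:** it tilts about 1° and is about 1.4° off square. It is about 1 mm off the rest's middle, and the foot is on the rest within about 1 mm.
- **Rest travel:** the camera shows about 7 mm and the fingertips 6.3 mm. From the starting gap of about 9.5 mm, that leaves 2.5 to 3.2 mm, which fits the 3 mm blade.
- **Bench items:** the pot, box and graver are within about 6 mm of where they started, close to the finder's own error.
- **Not confirmed:** in the last check the finder reported only the pink look-alike, not the blue gauge. Nothing went near it after the orange gauge was lifted out.
- **Eye shield:** the wrist force stayed low at every reading near the shield, but I did not check the shield itself.

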